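# Put the dressing set away on the organizer

### The arm

A 7-joint arm with a two-finger parallel gripper is mounted at the origin on the work surface. World frame = base frame: x ahead of the robot, y to its left, z up, the work surface at z = 0. Lengths are in m, angles in rad, forces in N, time in s.
With the tool pointing down it reaches from about 0.425 to 0.925 m from the base axis. Payload 6.8 kg.
Tool frame: the origin (TCP) lies at the very end of the fingers, on their centre line; the grasp point (between the pads) lies r.grasp_offset behind it (r.grasp_offset is the distance from the TCP to the grasp point, in m); z points along the fingers, y is the direction in which the jaws open and shut (so a half turn about z gives the same grasp; the last joint's range is limited). The gripper opens to 85 mm and grips with 20 to 120 N. Pads are 22 mm wide; open, the fingers measure 114 mm over their backs; the gripper's body (76 mm by 85 mm) begins 54 mm behind the grasp point. The pads swing forward as they close: fully open they stand 13 mm farther back than shut.
Start: joints at [-1.413, 0.477, 0.022, 1.555, -0.011, 1.109, -0.083], TCP at [0.177, 0.651, 0.231] pointing down, gripper open.
Joint ranges: [-2.96, 2.96], [-0.34, 2.1], [-1.41, 1.46], [0.24, 2.44], [-1.37, 4.51], [0.17, 1.92], [-2.96, 2.96]. Speed limits (rad/s): [2.39, 2.39, 3.14, 3.14, 3.14, 3.14, 3.14].

### API

Orientations are given as a rotation vector (axis times angle).
In Python, from bench import r gives the robot as it stands.
- The arm moves only by the shell command python3 -m jog 'ROWS' [FORCE]. ROWS is JSON, one flat list of numbers, 7 for each row, row after row: the turn, a rotation vector about the tool's x, y, z normalised to -1 to 1, where 1 is 180 degrees, then the shift along the tool's x, y, z normalised to -1 to 1, where 1 is 200 mm, then the opening, from 0 (shut) to 1 (fully open). In form: [wx, wy, wz, x, y, z, hand, wx, wy, wz, x, y, z, hand, ...]. A call has 1 to 12 rows; each row is the pose to reach, as a shift and turn from the pose measured when the call began, along the tool's axes at that moment, turning the shorter way round; what a row does not reach only later rows make up. A row lasts 1/10 s, in which the tool goes at most 50 mm and 8.59 degrees, less where a joint would pass 70% of its speed; a pose out of reach is approached as far as the arm can. A call with a number of a shift or a turn outside -1 to 1 is refused whole. A call with a gripper value outside its range is refused whole. The fingers move at their own pace and stop on an object; FORCE is the grip in N (left out, the last holds). Time passes only in rows, so rows that repeat a pose let the fingers close. It gives the time, the measured TCP pose, the force and the opening at its end, in the units of the state.
- r.get_obs(): the state, without advancing time (a new reading comes with each control period).
- r.grab_frame(name): name is "side" or "top"; returns the picture (384x512x3 uint8, red, green, blue); there is no depth.
- r.calibration(name): a dict with "K" (3x3 intrinsics, pixels), "origin" and "rotation" of the camera in the world. Camera axes: x right, y up, looking along -z (the intrinsics and any distortion apply to the point x, -y, -z); pixel columns grow to the right and rows downward; lengths in m; the calibration is good to about 2 mm. A picture is of the moment at which its call begins. calibration takes no time and is no camera call.
- r.hand_in(): hands the job in, once; it reports no verdict.
The state is a dict: "clock": time; "joints": joint angles; "qvel": joint speeds; "tau": joint torques, N m; "tcp_pos": TCP position; "orientation": TCP orientation; "contact_force": force on the tool from outside, world axes, zero at the start; "moment": the same for the moment, N m; "grip_width": finger opening in m.
Only numpy, scipy, OpenCV 4.12 (cv2) and the standard library are available. Lean on these libraries where they do the work, as an engineer would, in place of code of your own. Each camera call takes 0.05 s, during which the arm holds its last target.

### The job

Put the dressing set away on the white two-tier organizer, one piece at a time and in this order: first the white ceramic pill box centred on the round cork pad, then the steel dish centred on top of the pill box, then the rose glass jar upright inside the steel dish, and last the blue cologne bottle upright and centred on the round blue pad. Set every piece down gently, without dropping it, let go of it before fetching the next, and leave the dark wooden ring box, the amber candle and the green balm tin where they are.

Things in the scene. Friction and masses are not known exactly. Their poses are not given: they have to be found in the camera images.
- pill_box_mid (a point): Closed square white ceramic pill box with a blue band and a blue square on its top; 58 x 58 mm and 36 mm high, flat top, about 0.16 kg. This point is its centre, 18 mm above its underside; x and y are along its sides, z up.
- steel_dish_mid (a point): Round open bare-steel dish, 60 mm across outside, 18 mm high, straight upright wall 3 mm thick, floor 4 mm thick (inside 54 mm across, 14 mm deep); about 0.09 kg. This point is on its axis, half-way up, 9 mm above its underside; z up. Take it across its outside.
- rose_jar_mid (a point): Round straight-sided rose-tinted glass jar with a closed rose-gold lid (the lid is shut and stays on), 45 mm across and 58 mm high; about 0.14 kg. This point is on its axis, half-way up, 29 mm above its underside; z up. It goes into the dish with 4.5 mm to spare all round, and the dish wall then covers its lowest 14 mm, with no room for fingers there: hold it by its upper half.
- cologne_mid (a point): Rectangular blue glass cologne bottle with a round steel cap: glass 30 mm along its x, 52 mm along its y, 60 mm high, then neck and a cap 24 mm across; 84 mm high in all, about 0.18 kg. This point is on its middle axis, half-way up, 42 mm above its underside; z up. Take it across the 30 mm.
- cork_pad: Fixed round tan cork pad, 76 mm across and 3 mm thick, on the front of the organizer's lower tier, left or right. Origin at the centre of its underside, 30 mm above the dresser top; its upper face is 3 mm above the origin.
- blue_pad: Fixed round dark-blue pad, 76 mm across and 3 mm thick, on the front of the organizer's lower tier beside the cork pad (centres 136 mm apart). Origin at the centre of its underside, 30 mm above the dresser top; its upper face is 3 mm above the origin.
- organizer: White plastic two-tier round organizer near the back of the dresser; it does not turn or move during the job. Origin on its upright axis at the dresser top. Lower tier 330 mm across, its floor at 30 mm and its thin rim at 34 mm; the upper tier is 110 mm across, on the axis, rim at 81 mm. Nothing standing on it reaches above 110 mm. Both pads lie 120 mm from its axis on the side of its -x.
- ring_box_mid (a point): Bystander, leave it alone: dark wooden ring box with a brass line, 46 x 54 mm, 34 mm high, loose. This point is its centre, 17 mm up.
- candle_mid (a point): Bystander, leave it alone: candle in amber glass, white on top, 58 mm across, 50 mm high (wick to 58 mm), loose. This point is its centre, 25 mm up.
- balm_tin_mid (a point): Bystander, leave it alone: round green tin, 54 mm across, 20 mm high, loose. This point is its centre, 10 mm up.

How it is judged:
On the way, in this order (a step that is already met when the one before it is completed fails the run):
1. the pill box stands on the cork pad, let go (horizontal distance between pill_box_mid and cork_pad below 0.015 m and z of pill_box_mid in the frame of cork_pad between 0.017 and 0.025 m and angle between pill_box_mid's own z axis and vertical below 0.12 rad and contact force between the fingers and pill_box below 0.1 N and linear speed of pill_box below 0.03 m/s), for 0.2 s.
2. the steel dish stands on the pill box, let go (horizontal distance between steel_dish_mid and pill_box_mid below 0.012 m and z of steel_dish_mid in the frame of pill_box_mid between 0.023 and 0.031 m and angle between steel_dish_mid's own z axis and vertical below 0.12 rad and contact force between the fingers and steel_dish below 0.1 N and linear speed of steel_dish below 0.03 m/s), for 0.2 s.
3. the rose jar stands in the steel dish, let go (horizontal distance between rose_jar_mid and steel_dish_mid below 0.008 m and z of rose_jar_mid in the frame of steel_dish_mid between 0.02 and 0.028 m and angle between rose_jar_mid's own z axis and vertical below 0.12 rad and contact force between the fingers and rose_jar below 0.1 N and linear speed of rose_jar below 0.03 m/s), for 0.2 s.
4. the cologne bottle stands on the blue pad, let go (horizontal distance between cologne_mid and blue_pad below 0.015 m and z of cologne_mid in the frame of blue_pad between 0.041 and 0.049 m and angle between cologne_mid's own z axis and vertical below 0.12 rad and contact force between the fingers and cologne below 0.1 N and linear speed of cologne below 0.03 m/s), for 0.2 s.
At the end, for the whole second after the job is handed in: Pill box within 15 mm of the cork pad's centre, dish on it within 12 mm, jar on the dish's floor within 8 mm, cologne within 15 mm of the blue pad's centre; heights within 4 mm, upright within 0.12 rad, all released and at rest; ring box, candle and tin moved under 30 mm (all of step 1 and all of step 2 and all of step 3 and all of step 4 and distance of each of ring_box_mid, candle_mid, balm_tin_mid from where it was at the start of the episode below 0.03 m); the robot touches nothing.
It fails at once if the pill box is dropped or thrown (faster than 0.5 m/s out of the fingers) (contact force between the fingers and pill_box below 0.05 N and linear speed of pill_box above 0.5 m/s).
It fails at once if the steel dish is dropped or thrown (faster than 0.5 m/s out of the fingers) (contact force between the fingers and steel_dish below 0.05 N and linear speed of steel_dish above 0.5 m/s).
It fails at once if the rose jar is dropped or thrown (faster than 0.5 m/s out of the fingers) (contact force between the fingers and rose_jar below 0.05 N and linear speed of rose_jar above 0.5 m/s).
It fails at once if the cologne bottle is dropped or thrown (faster than 0.5 m/s out of the fingers) (contact force between the fingers and cologne below 0.05 N and linear speed of cologne above 0.5 m/s).
It fails at once if the ring box, the candle or the balm tin is pushed more than 30 mm (distance of any of ring_box_mid, candle_mid, balm_tin_mid from where it was at the start of the episode above 0.03 m).
It also fails if it takes over 134 s, if anything falls off the work surface, if the arm or the gripper's body presses on something with over 40 N, if the wrist force passes 120 N, or if a joint passes its speed limit or range.

## Working session

There is one attempt and no reset: what is moved stays moved. The work goes in short steps, Python scripts to look and compute and a shell command to move; the robot and the scene stay as the last step left them, time stands still between calls to the robot, and variables do not carry over. Pictures are saved under pics/ and viewed, and the job is handed in when it is done.

```bash
ls; mkdir -p pics
python3 - <<'E'
from bench import r
import cv2
for n in("top","side"):
    c=r.calibration(n);print(n,c)
    cv2.imwrite(f"pics/{n}0.png",cv2.cvtColor(r.grab_frame(n),cv2.COLOR_RGB2BGR))
print(r.get_obs(),r.grasp_offset)
E
```

```text
pics
top {'K': array([[369.51429052,   0.        , 252.56979975],
       [  0.        , 369.51429052, 193.72756244],
       [  0.        ,   0.        ,   1.        ]]), 'origin': array([0.51830454, 0.01555072, 1.00748856]), 'rotation': array([ 0.04300304, -0.07370661, -1.5791416 ])}
side {'K': array([[443.08355556,   0.        , 247.61802726],
       [  0.        , 443.08355556, 191.2387285 ],
       [  0.        ,   0.        ,   1.        ]]), 'origin': array([-0.16232499, -0.75761913,  0.76301422]), 'rotation': array([ 0.93641644, -0.35799789, -0.71857728])}
{'clock': 0.1, 'joints': array([-1.41314186,  0.47768978,  0.02235858,  1.55634073, -0.01146644,
        1.10932049, -0.08309603]), 'qvel': array([ 0.0009096 , -0.0015565 ,  0.00050027, -0.00199522,  0.00154005,
        0.0005913 ,  0.00015491]), 'tau': array([ 3.93140726e-03, -5.97759998e+01,  1.61353525e+00, -2.81953561e+01,
        1.28345360e-02,  5.00211288e-03,  1.88612944e-05]), 'tcp_pos': array([0.17716988, 0.6507818 , 0.23044682]), 'orientation': array([-4.16171669e-01, -3.11384206e+00,  2.55859036e-03]), 'contact_force': array([0.31231266, 0.09608927, 0.42265842]), 'moment': array([ 0.03141278, -0.01989607,  0.01135138]), 'grip_width': 0.08573689528069009} 0.0187
```

View pics/top0.png

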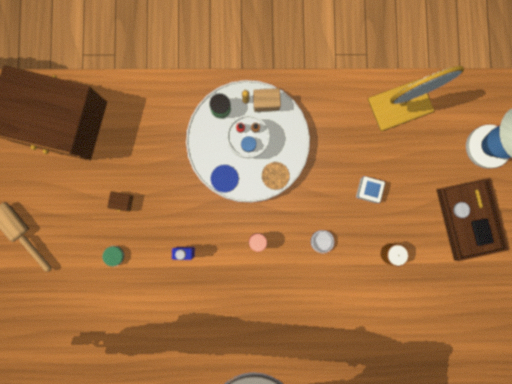

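View pics/side0.png

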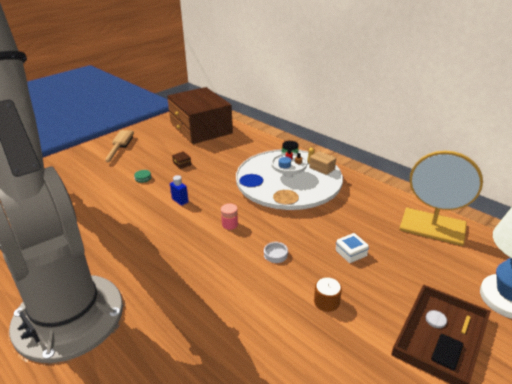

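The top view has the robot at the bottom, +x up and +y left. It shows the cork pad at about (275,176), blue pad (225,179), pill box (372,189), dish (322,242), jar (258,242), cologne (183,254), candle (398,255), tin (113,256) and ring box (120,201). I'll enlarge these next.

```bash
cat > h.py <<'E'
from bench import r
import cv2,numpy as np
from scipy.spatial.transform import Rotation as R
def save(img,f,box=None,s=1):
    if box: x0,y0,x1,y1=box; img=img[y0:y1,x0:x1]
    cv2.imwrite(f,cv2.cvtColor(cv2.resize(img,None,fx=s,fy=s,interpolation=cv2.INTER_CUBIC),cv2.COLOR_RGB2BGR))
def ray(n,u,v,z):
    c=r.calibration(n);K=c["K"];d=np.array([(u-K[0,2])/K[0,0],-(v-K[1,2])/K[1,1],-1])
    d=R.from_rotvec(c["rotation"]).apply(d);o=c["origin"];return o+d*(z-o[2])/d[2]
def proj(n,p):
    c=r.calibration(n);K=c["K"];q=R.from_rotvec(c["rotation"]).inv().apply(np.asarray(p,float)-c["origin"])
    return np.array([K[0,2]+K[0,0]*q[0]/-q[2],K[1,2]-K[1,1]*q[1]/-q[2]])
def tri(u1,v1,u2,v2):
    A=[];b=[]
    for n,u,v in(("top",u1,v1),("side",u2,v2)):
        o=r.calibration(n)["origin"];d=ray(n,u,v,0)-o;d/=np.linalg.norm(d);P=np.eye(3)-np.outer(d,d);A.append(P);b.append(P@o)
    s=np.linalg.lstsq(np.vstack(A),np.hstack(b),rcond=None)[0];return s
E
python3 - <<'E'
from h import *
t=cv2.cvtColor(cv2.imread("pics/top0.png"),cv2.COLOR_BGR2RGB);s=cv2.cvtColor(cv2.imread("pics/side0.png"),cv2.COLOR_BGR2RGB)
save(t,"pics/t1.png",(300,160,420,280),5)
save(t,"pics/t2.png",(160,150,300,270),5)
save(s,"pics/s1.png",(210,140,360,250),5)
print([ray("top",*p).round(3) for p in[(275,176,.033),(225,179,.033),(372,189,.036),(322,242,.018),(258,242,.058),(183,254,.06),(398,255,.05),(113,256,.02),(120,201,.034)]])
E
```

```text
[array([ 0.637, -0.064,  0.033]), array([0.63 , 0.069, 0.033]), array([ 0.6  , -0.321,  0.036]), array([ 0.461, -0.188,  0.018]), array([ 0.465, -0.016,  0.058]), array([0.437, 0.174, 0.06 ]), array([ 0.427, -0.378,  0.05 ]), array([0.431, 0.364, 0.02 ]), array([0.574, 0.344, 0.034])]
```

View pics/t1.png

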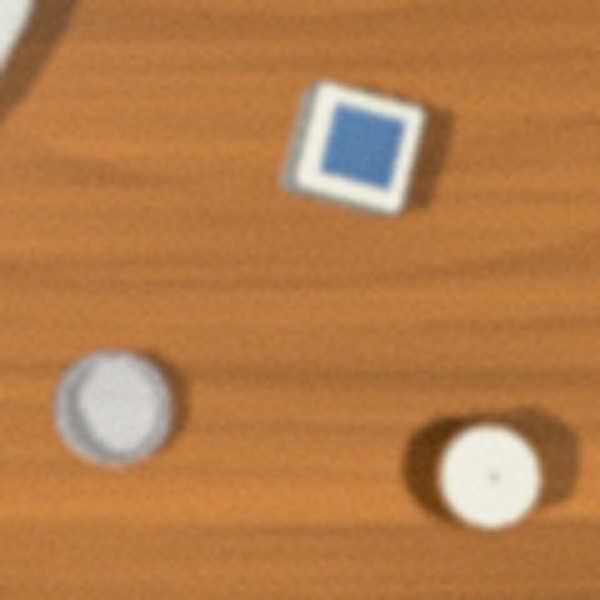

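View pics/t2.png

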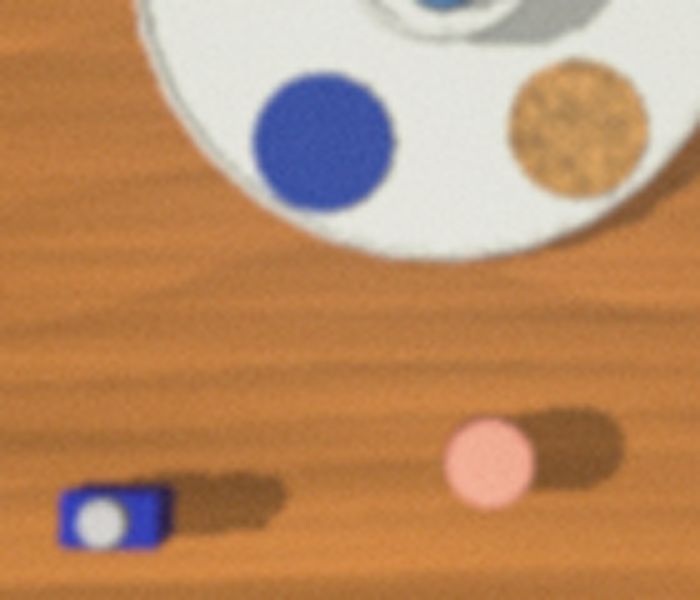

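View pics/s1.png

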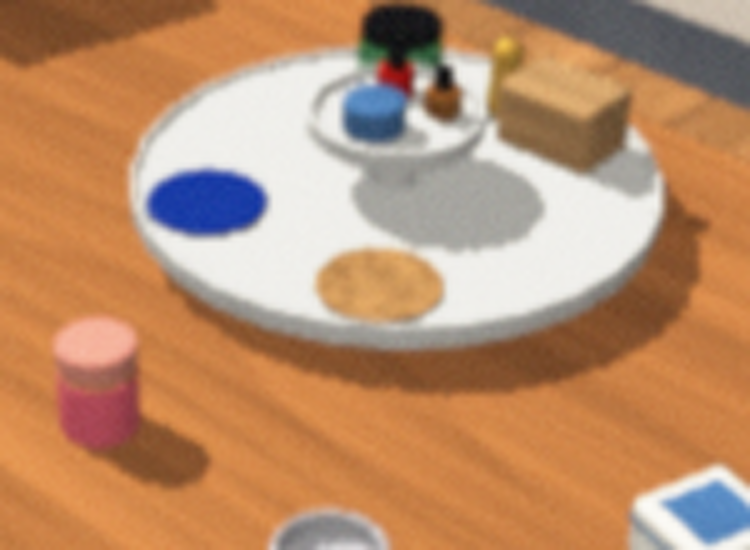

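Run:
```python
from h import *
U=lambda x,y,x0,y0:(x0+x/5-.4,y0+y/5-.4)
P={'pill':(U(361.5,146.5,300,160),.036),'dish':(U(114,408,300,160),.018),'candle':(U(491,477,300,160),.05),'blue':(U(324,142,160,150),.033),'cork':(U(578,129,160,150),.033),'jar':(U(489,463,160,150),.058),'colcap':(U(101,523,160,150),.084)}
for k,(p,z) in P.items():
    q=ray("top",*p,z); print(k,q.round(4),'side proj',proj("side",q).round(1), np.hypot(*q[:2]).round(3))
a=ray("top",*P['blue'][0],.033);b=ray("top",*P['cork'][0],.033);print(np.linalg.norm(a-b))
for k,c,x0,y0,z in [('pill',[(320,83),(425,103),(405,213),(296,185)],300,160,.036),('pillblue',[(338,104),(405,122),(388,190),(322,173)],300,160,.036),('col',[(60,490),(160,487),(158,547),(60,547)],160,150,.06)]:
    w=np.array([ray("top",*U(*p,x0,y0),z)[:2] for p in c]); e=np.roll(w,-1,0)-w
    print(k,w.mean(0).round(4),'len',np.linalg.norm(e,axis=1).round(4),'ang',np.degrees(np.arctan2(e[:,1],e[:,0])).round(1))
s=cv2.cvtColor(cv2.imread("pics/side0.png"),cv2.COLOR_BGR2RGB)
save(s,"pics/s2.png",(160,160,310,270),5);save(s,"pics/s3.png",(250,220,380,320),6)
t=cv2.cvtColor(cv2.imread("pics/top0.png"),cv2.COLOR_BGR2RGB)
save(t,"pics/t3.png",(160,230,220,275),12)
```

```text
pill [ 0.6006 -0.3209  0.036 ] side proj [351.3 242.2] 0.681
dish [ 0.4631 -0.1893  0.018 ] side proj [274.8 249.4] 0.5
candle [ 0.4273 -0.3776  0.05  ] side proj [327.3 286.5] 0.57
blue [0.6331 0.0704 0.033 ] side proj [250.5 179.8] 0.637
cork [ 0.639  -0.0645  0.033 ] side proj [284.6 196.3] 0.642
jar [ 0.4646 -0.0145  0.058 ] side proj [227.9 207.8] 0.465
colcap [0.4388 0.1782 0.084 ] side proj [176.4 177.1] 0.474
0.13500576682809579
pill [ 0.601  -0.3209] len [0.057  0.0599 0.0596 0.0562] ang [-101.3  167.6   75.1  -15. ]
pillblue [ 0.6002 -0.3218] len [0.0369 0.0376 0.0361 0.038 ] ang [-105.6  164.    75.   -14.9]
col [0.4393 0.1782] len [0.0505 0.0301 0.0494 0.0286] ang [-88.9 178.2  89.3   0.4]
```

View pics/s2.png

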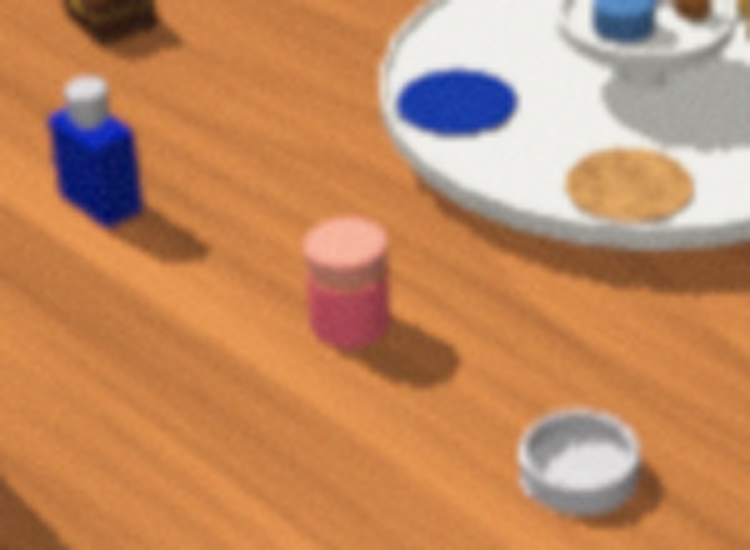

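View pics/s3.png

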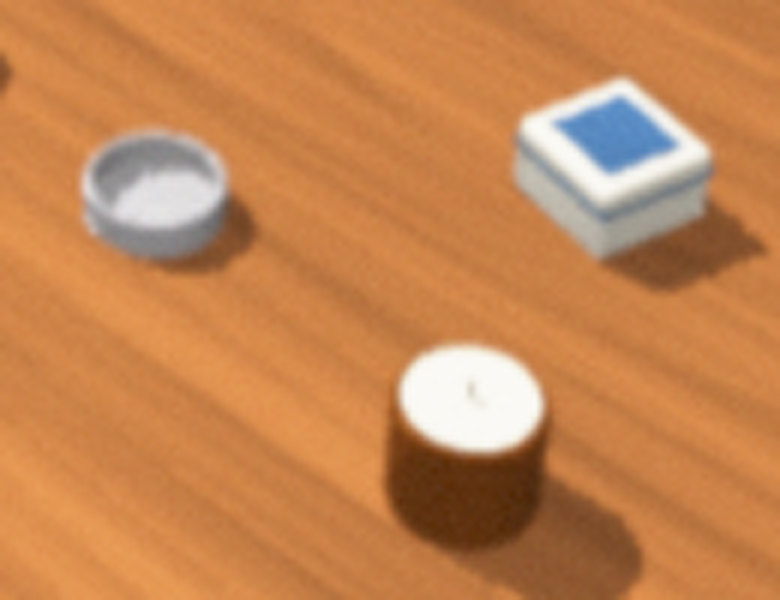

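View pics/t3.png

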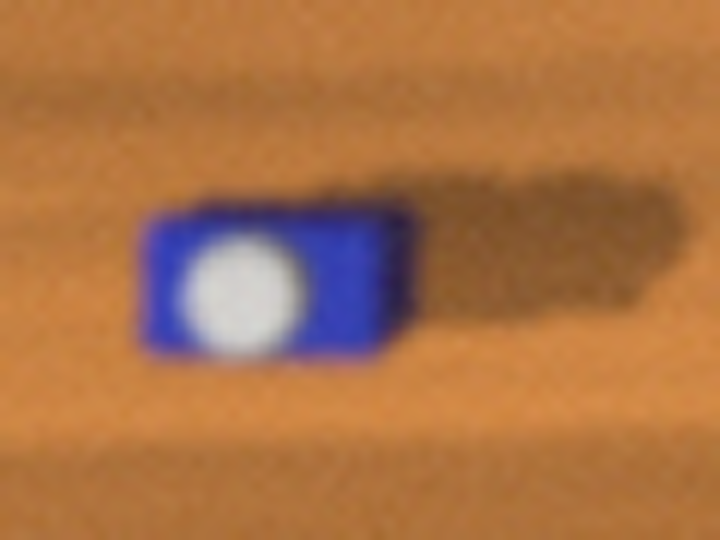

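The side view agrees with the top-view estimates to within a constant offset of about 0.7 px (roughly 1.5 mm), and the sizes check out: pads 135 mm apart, pill box about 58 mm, bottle about 50×30 mm. Next I'll write a planner that gives tool-frame shifts.

```bash
cat >> h.py <<'E'
def plan(x,y,z,psi):
    o=r.get_obs();R0=R.from_rotvec(o["orientation"]);p=np.radians(psi);best=None
    for k in(0,np.pi):
        yv=np.array([np.cos(p+k),np.sin(p+k),0]);zv=np.array([0,0,-1.]);Rt=R.from_matrix(np.c_[np.cross(yv,zv),yv,zv])
        w=(R0.inv()*Rt).as_rotvec()/np.pi
        if best is None or np.linalg.norm(w)<np.linalg.norm(best): best=w
    s=R0.inv().apply(np.array([x,y,z])-o["tcp_pos"])/.2
    print("turn",best.round(4),"shift",s.round(4),"rows>=",round(max(np.linalg.norm(s)*4,np.linalg.norm(best)*180/8.59),1))
def st():
    o=r.get_obs();m=R.from_rotvec(o["orientation"]).as_matrix()
    print("t",o["clock"],"tcp",o["tcp_pos"].round(4),"jaw",np.degrees(np.arctan2(m[1,1],m[0,1])).round(1),"F",o["contact_force"].round(2),"w",round(o["grip_width"],4),"q",o["joints"].round(2))
E
python3 -c "
from h import *
st();plan(.36,.5,.24,75)"
```

```text
t 0.1 tcp [0.1772 0.6508 0.2304] jaw 74.8 F [0.31 0.1  0.42] w 0.0857 q [-1.41  0.48  0.02  1.56 -0.01  1.11 -0.08]
turn [-0.0005  0.     -0.0013] shift [-1.0801 -0.4875 -0.0468] rows>= 4.7
```

```bash
python3 -m jog '[0,0,0,-0.3,-0.2,0,1, 0,0,0,-0.6,-0.4,0,1, 0,0,0,-0.8,-0.6,0,1, 0,0,0,-1,-0.8,0,1, 0,0,0,-1,-1,0,1, 0,0,0,-1,-1,0,1, 0,0,0,-1,-1,0,1]'; python3 -c "
from h import *
st();plan(.55,.25,.24,75)"
```

```text
clock: 0.8
tcp_pos: [0.3198, 0.399, 0.2304]
orientation: [0.428, 3.112, -0.008]
contact_force: [0.4, 0.3, -0.2]
grip_width: 0.0851
t 0.8 tcp [0.3198 0.399  0.2304] jaw 74.3 F [ 0.37  0.26 -0.24] w 0.0851 q [-1.1   0.21  0.09  1.94 -0.02  0.99  0.3 ]
turn [-0.0016  0.0003 -0.0037] shift [-1.3094 -0.4069 -0.0449] rows>= 5.5
```

```bash
python3 -m jog '[0,0,0,-0.25,-0.1,0,1, 0,0,0,-0.5,-0.2,0,1, 0,0,0,-0.75,-0.4,0,1, 0,0,0,-1,-0.6,0,1, 0,0,0,-1,-0.8,0,1, 0,0,0,-1,-1,0,1, 0,0,0,-1,-1,0,1]'; python3 -c "
from h import *
st();plan(.601,-.321,.2,75)"
```

```text
clock: 1.5
tcp_pos: [0.4581, 0.1466, 0.2312]
orientation: [-0.44, -3.11, 0.012]
contact_force: [0.3, 0.5, -0.4]
grip_width: 0.0851
t 1.5 tcp [0.4581 0.1466 0.2312] jaw 73.9 F [ 0.34  0.46 -0.36] w 0.0851 q [-0.69  0.16  0.28  2.02 -0.04  0.98  0.9 ]
turn [-0.0024  0.     -0.0061] shift [-1.3348 -2.0472  0.1712] rows>= 9.8
```

```bash
python3 -m jog '[0,0,0,-0.2,-0.2,0,1, 0,0,0,-0.3,-0.4,0,1, 0,0,0,-0.4,-0.6,0,1, 0,0,0,-0.4,-0.8,0,1, 0,0,0,-0.4,-1,0,1, 0,0,0,-0.4,-1,0,1, 0,0,0,-0.4,-1,0,1]'; python3 -c "
from h import *
st();plan(.601,-.321,.2,75)"
```

```text
clock: 2.2
tcp_pos: [0.4797, -0.0675, 0.2327]
orientation: [-0.442, -3.11, 0.011]
contact_force: [0.7, 1.5, -0.2]
grip_width: 0.0855
t 2.2 tcp [ 0.4797 -0.0675  0.2327] jaw 73.8 F [ 0.66  1.48 -0.22] w 0.0855 q [-0.38  0.16  0.43  2.02 -0.07  0.98  1.38]
turn [-0.0022  0.     -0.0065] shift [-0.9354 -1.0475  0.1708] rows>= 5.7
```

```bash
python3 -m jog '[0,0,-0.006,-0.2,-0.2,0,1, 0,0,-0.006,-0.4,-0.4,0,1, 0,0,-0.006,-0.6,-0.6,0,1, 0,0,-0.006,-0.75,-0.8,0,1, 0,0,-0.006,-0.9,-1,0.1,1, -0.002,0,-0.006,-0.935,-1,0.3,1, -0.002,0,-0.006,-0.935,-1,0.3,1, -0.002,0,-0.006,-0.935,-1,0.3,1, -0.002,0,-0.006,-0.935,-1,0.3,1]'; python3 -c "
from h import *
st();plan(.601,-.321,.1,75)
for n in('side','top'): save(r.grab_frame(n),f'pics/{n}1.png')
for d in(0,.0425,-.0425):
  o=r.get_obs();m=R.from_rotvec(o['orientation']).as_matrix();p=o['tcp_pos']+m[:,1]*d;print(proj('side',p),proj('top',p))
"
```

```text
clock: 3.1
tcp_pos: [0.605, -0.3098, 0.175]
orientation: [0.408, 3.114, 0.0]
contact_force: [0.9, -0.2, 0.3]
grip_width: 0.0851
t 3.1 tcp [ 0.605  -0.3098  0.175 ] jaw 75.1 F [ 0.92 -0.17  0.29] w 0.0851 q [ 0.06  0.57  0.47  1.62 -0.29  1.02  1.93]
turn [0.0001 0.0004 0.0005] shift [ 0.0055 -0.0593  0.3748] rows>= 1.5
[355.09631507 193.3915195 ] [388.21413519 181.67898473]
[343.32876501 184.88185509] [370.14944938 177.03653113]
[367.59118734 202.42714454] [406.2786013  186.32138187]
```

```bash
python3 -c "
from h import *
for n,b in(('side',(290,140,410,270)),('top',(320,130,440,250))): save(cv2.cvtColor(cv2.imread(f'pics/{n}1.png'),4),f'pics/{n}1c.png',b,4.5)"
```

```text
(no output)
```

View pics/side1c.png

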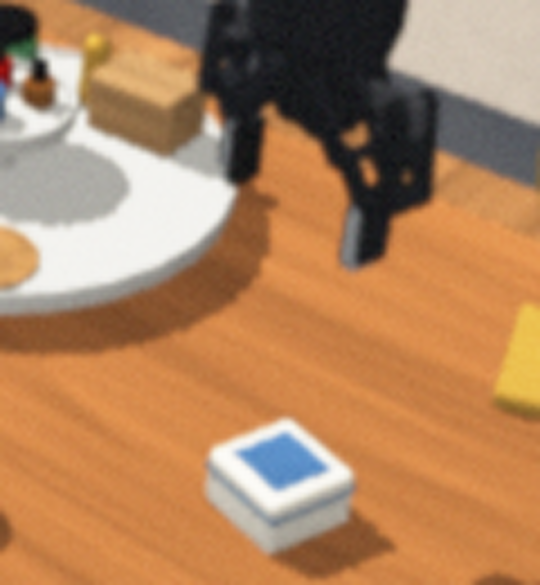

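View pics/top1.png

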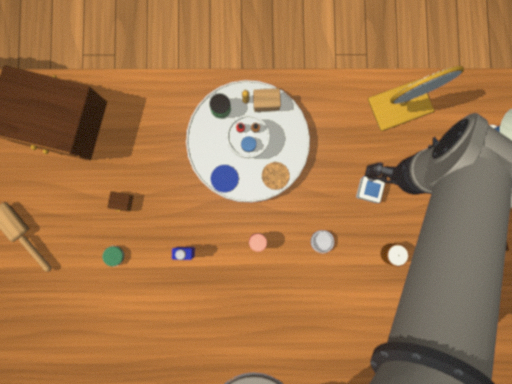

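The tips appear where the calibration predicts, about 13 mm above the TCP point when open. I'll descend on the pill box.

```bash
python3 -m jog '[0,0,0,0.005,-0.06,0.1,1, 0,0,0,0.005,-0.06,0.25,1, 0,0,0,0.005,-0.06,0.45,1, 0,0,0,0.005,-0.06,0.6,1, 0,0,0,0.005,-0.06,0.6,1]'; python3 -c "
from h import *
st();plan(.601,-.321,.002,75)
for n in('side','top'): save(r.grab_frame(n),f'pics/{n}2.png')
for n,b in(('side',(290,170,410,290)),): save(cv2.cvtColor(cv2.imread(f'pics/{n}2.png'),4),f'pics/{n}2c.png',b,5)
"
```

```text
clock: 3.7
tcp_pos: [0.5995, -0.3189, 0.0532]
orientation: [-0.406, -3.113, -0.004]
contact_force: [-0.3, -0.5, -1.5]
grip_width: 0.0855
t 3.7 tcp [ 0.5995 -0.3189  0.0532] jaw 75.2 F [-0.29 -0.46 -1.53] w 0.0855 q [ 0.12  0.71  0.41  1.69 -0.36  0.82  2.  ]
turn [ 0.0006 -0.0008  0.0009] shift [-0.0104 -0.0086  0.2561] rows>= 1.0
```

View pics/side2c.png

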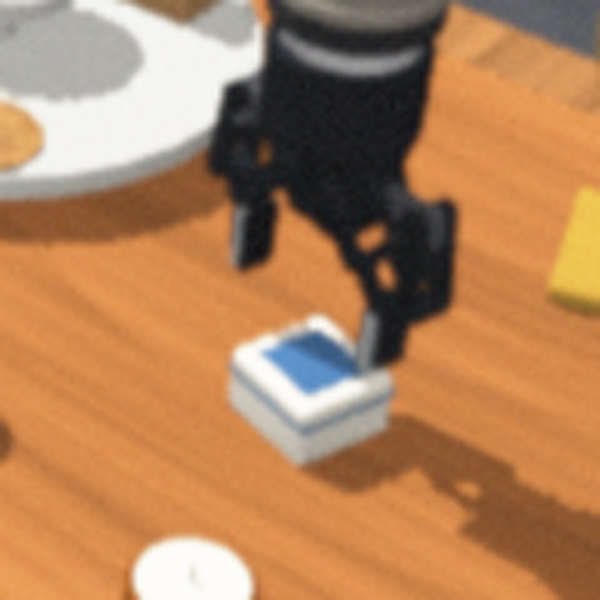

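The open jaws straddle the box, so I'll descend and grip.

```bash
python3 -m jog '[0,0,0,-0.01,-0.01,0.1,1, 0,0,0,-0.01,-0.01,0.2,1, 0,0,0,-0.01,-0.01,0.255,1, 0,0,0,-0.01,-0.01,0.255,1, 0,0,0,-0.01,-0.01,0.255,0.55, 0,0,0,-0.01,-0.01,0.255,0.4, 0,0,0,-0.01,-0.01,0.255,0.3, 0,0,0,-0.01,-0.01,0.255,0.3, 0,0,0,-0.01,-0.01,0.255,0.3, 0,0,0,-0.01,-0.01,0.255,0.3]' 35; python3 -c "
from h import *
st()"
```

```text
clock: 4.8
tcp_pos: [0.6047, -0.3245, 0.008]
orientation: [0.406, 3.108, -0.002]
contact_force: [-0.1, 0.1, 6.7]
grip_width: 0.0573
t 4.8 tcp [ 0.6047 -0.3245  0.008 ] jaw 75.1 F [-0.05  0.15  6.74] w 0.0573 q [ 0.15  0.78  0.38  1.69 -0.39  0.74  2.03]
```

```bash
python3 -m jog '[0,0,0,0,0,-0.05,0.3, 0,0,0,0,0,-0.1,0.3, 0,0,0,0,0,-0.2,0.3, 0,0,0,0,0,-0.3,0.3, 0,0,0,0,0,-0.3,0.3, 0,0,0,0,0,-0.3,0.3]'; python3 -c "
from h import *
st()
for n in('side','top'): save(r.grab_frame(n),f'pics/{n}3.png')
for n,b in(('side',(290,150,410,270)),): save(cv2.cvtColor(cv2.imread(f'pics/{n}3.png'),4),f'pics/{n}3c.png',b,5)
plan(.6,-.2,.25,90)
"
```

```text
clock: 5.4
tcp_pos: [0.6045, -0.3243, 0.0685]
orientation: [0.406, 3.108, -0.002]
contact_force: [0.1, -0.6, -1.8]
grip_width: 0.0576
t 5.4 tcp [ 0.6045 -0.3243  0.0685] jaw 75.1 F [ 0.05 -0.56 -1.84] w 0.0576 q [ 0.12  0.7   0.41  1.67 -0.36  0.84  2.  ]
turn [-0.0001  0.0016 -0.0827] shift [ 0.1721  0.5937 -0.9154] rows>= 4.4
```

View pics/side3c.png

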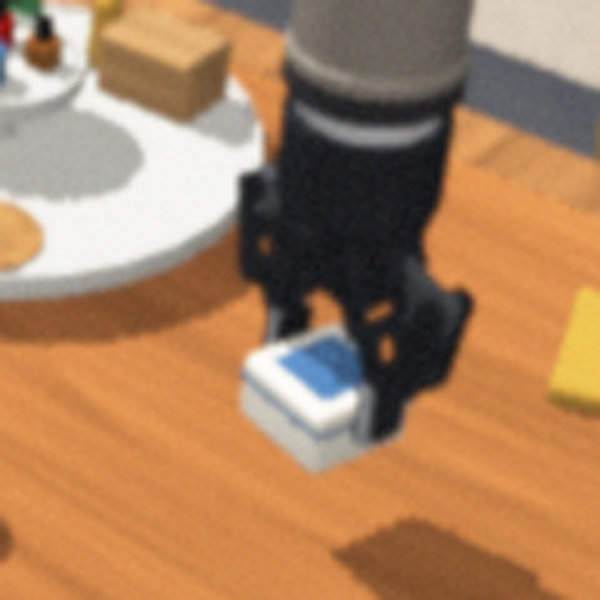

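```bash
python3 -c "
from h import *
st()"
```

```text
t 5.5 tcp [ 0.6037 -0.3238  0.0671] jaw 75.1 F [-0.24  0.15 -1.44] w 0.0575 q [ 0.12  0.7   0.41  1.68 -0.36  0.84  2.  ]
```

```bash
python3 -c "
from h import *
tcp=np.array([.6037,-.3238,.0671]);a=np.radians(75);jy=np.array([np.cos(a),np.sin(a),0]);jx=np.array([-np.sin(a),np.cos(a),0])
for off in(0,.0043,.008):
  c=tcp+jx*off; c[2]=.0591
  print(off,[proj('side',c+sx*.029*jx+sy*.029*jy+[0,0,z])-[290,150] for sx,sy,z in((1,-1,0),(1,1,0),(-1,-1,0),(1,-1,.036),(1,1,.036))])
" ; python3 -c "
from h import *
save(cv2.cvtColor(cv2.imread('pics/side3.png'),4),'pics/s3d.png',(330,205,380,250),14)"
```

```text
0 [array([62.62151701, 95.6259552 ]), array([47.18968291, 82.36710573]), array([81.1408228 , 87.62209478]), array([64.31504631, 83.93464575]), array([48.52995731, 70.88749404])]
0.0043 [array([61.21662241, 96.23313672]), array([45.81512297, 82.93043942]), array([79.79476365, 88.20384821]), array([62.88569375, 84.53447578]), array([47.13190925, 71.44328097])]
0.008 [array([60.00414667, 96.75715672]), array([44.62896356, 83.41656123]), array([78.63313847, 88.70589109]), array([61.65203855, 85.05218111]), array([45.9254166 , 71.92291603])]
```

View pics/s3d.png

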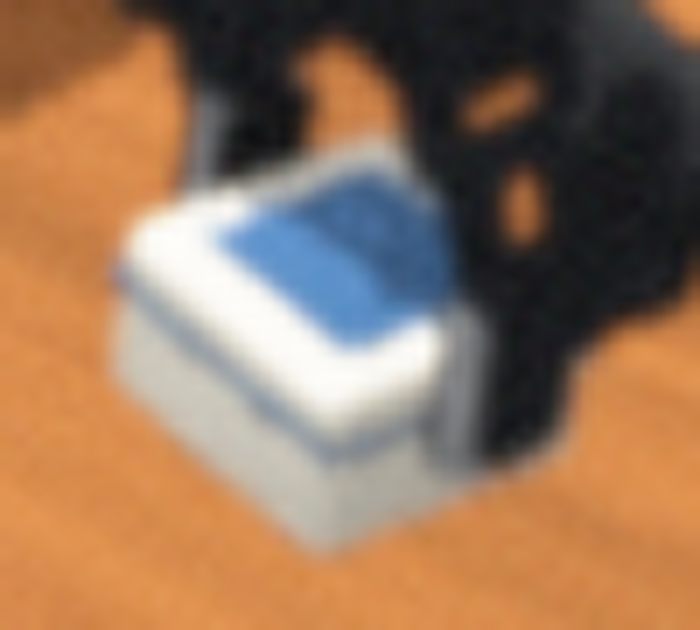

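The box is held, its centre about 2–4 mm towards tool +x. Now to lift it and carry it over the cork pad.

```bash
python3 -m jog '[0,0,0,0,0,-0.15,0.3, 0,0,0,0,0,-0.3,0.3, 0,0,-0.02,0.02,0.1,-0.45,0.3, 0,0,-0.04,0.05,0.25,-0.55,0.3, 0,0,-0.06,0.1,0.4,-0.6,0.3, 0,0,-0.083,0.17,0.6,-0.6,0.3, 0,0,-0.083,0.17,0.6,-0.6,0.3, 0,0,-0.083,0.17,0.6,-0.6,0.3]'; python3 -c "
from h import *
st();plan(.642,-.0645,.12,90)"
```

```text
clock: 6.3
tcp_pos: [0.6008, -0.1971, 0.1859]
orientation: [-0.005, 3.138, -0.0]
contact_force: [-0.5, -0.3, -2.3]
grip_width: 0.0575
t 6.3 tcp [ 0.6008 -0.1971  0.1859] jaw 90.2 F [-0.53 -0.32 -2.33] w 0.0575 q [-0.08  0.47  0.41  1.73 -0.22  0.98  1.99]
turn [-0.      0.001   0.0011] shift [-0.2075  0.6626  0.3302] rows>= 3.1
```

```bash
python3 -m jog '[0,0,0,-0.05,0.15,0,0.3, 0,0,0,-0.1,0.3,0,0.3, 0,0,0,-0.15,0.45,0,0.3, 0,0,0,-0.2,0.6,0.1,0.3, 0,0.001,0.001,-0.21,0.66,0.2,0.3, 0,0.001,0.001,-0.21,0.66,0.33,0.3, 0,0.001,0.001,-0.21,0.66,0.33,0.3, 0,0.001,0.001,-0.21,0.66,0.33,0.3]'; python3 -c "
from h import *
st();plan(.642,-.0645,.052,90)"
```

```text
clock: 7.1
tcp_pos: [0.642, -0.0669, 0.1196]
orientation: [-0.003, -3.14, 0.002]
contact_force: [0.2, -0.3, -1.3]
grip_width: 0.0574
t 7.1 tcp [ 0.642  -0.0669  0.1196] jaw 89.9 F [ 0.24 -0.28 -1.25] w 0.0574 q [-0.25  0.57  0.36  1.74 -0.25  0.88  1.79]
turn [-0.0004 -0.0005 -0.0007] shift [-0.0004  0.0125  0.338 ] rows>= 1.4
```

```bash
python3 -m jog '[0,0,0,0,0.012,0.1,0.3, 0,0,0,0,0.012,0.2,0.3, 0,0,0,0,0.012,0.3,0.3, 0,0,0,0,0.012,0.338,0.3, 0,0,0,0,0.012,0.338,0.3, 0,0,0,0,0.012,0.338,0.3]'; python3 -c "
from h import *
st();plan(.642,-.0645,.042,90)
for n in('side','top'): save(r.grab_frame(n),f'pics/{n}4.png')
for n,b in(('side',(230,110,350,230)),): save(cv2.cvtColor(cv2.imread(f'pics/{n}4.png'),4),f'pics/{n}4c.png',b,5)"
```

```text
clock: 7.7
tcp_pos: [0.6429, -0.0653, 0.0534]
orientation: [0.005, 3.141, -0.003]
contact_force: [-0.3, -0.1, -0.9]
grip_width: 0.0575
t 7.7 tcp [ 0.6429 -0.0653  0.0534] jaw 89.8 F [-0.32 -0.12 -0.92] w 0.0575 q [-0.23  0.65  0.33  1.77 -0.29  0.76  1.81]
turn [-0.0005  0.0001 -0.0009] shift [0.0045 0.0043 0.0569] rows>= 0.2
```

View pics/side4c.png

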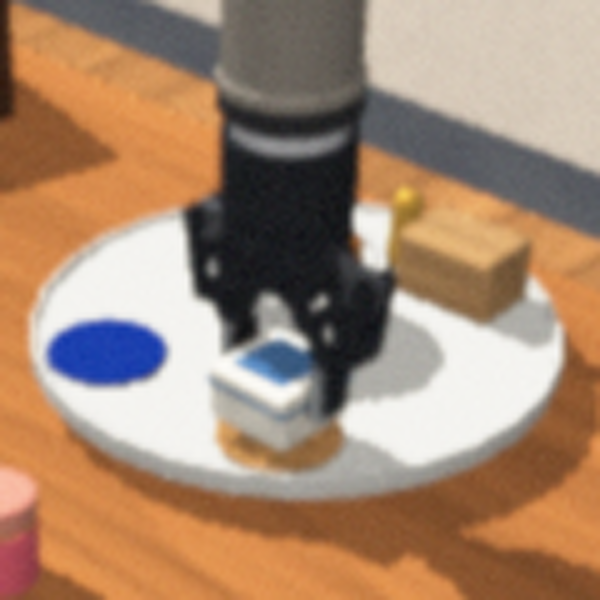

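```bash
python3 -m jog '[0,0,0,0.004,0.004,0.02,0.3, 0,0,0,0.004,0.004,0.04,0.3, 0,0,0,0.004,0.004,0.055,0.3, 0,0,0,0.004,0.004,0.055,0.3, 0,0,0,0.004,0.004,0.055,0.3]'; python3 -m jog '[0,0,0,0,0,0.01,0.3,0,0,0,0,0,0.01,0.3]'
```

```text
clock: 8.3
tcp_pos: [0.6421, -0.0642, 0.0423]
orientation: [0.004, 3.141, -0.002]
contact_force: [-0.6, 0.3, -1.3]
grip_width: 0.0578
clock: 8.5
tcp_pos: [0.6425, -0.0643, 0.0412]
orientation: [0.004, 3.14, -0.002]
contact_force: [-1.9, 0.2, 5.8]
grip_width: 0.0575
```

Contact came at TCP z = 0.041, as predicted. Releasing gradually.

```bash
python3 -m jog '[0,0,0,0,0,0,0.72, 0,0,0,0,0,0,0.76, 0,0,0,0,0,0,0.85, 0,0,0,0,0,0,0.95, 0,0,0,0,0,0,1, 0,0,0,0,0,0,1, 0,0,0,0,0,-0.1,1, 0,0,0,0,0,-0.3,1, 0,0,0,0,0,-0.5,1, 0,0,0,0,0,-0.7,1, 0,0,0,0,0,-0.7,1]'; python3 -c "
from h import *
st();plan(.464,-.1885,.2,75)"
```

```text
clock: 9.6
tcp_pos: [0.646, -0.0649, 0.1875]
orientation: [0.005, 3.13, -0.002]
contact_force: [-0.4, 0.6, -0.1]
grip_width: 0.085
t 9.6 tcp [ 0.646  -0.0649  0.1875] jaw 89.8 F [-0.37  0.65 -0.15] w 0.085 q [-0.28  0.49  0.39  1.69 -0.22  0.99  1.76]
turn [0.0001 0.0038 0.0824] shift [ 0.9071 -0.6207 -0.0721] rows>= 4.4
```

```bash
python3 -m jog '[0,0,0,0.2,-0.1,0,1, 0,0.001,0,0.4,-0.25,0,1, 0,0.002,0,0.6,-0.4,0,1, 0,0.003,0,0.8,-0.5,0,1, 0,0.003,0,0.91,-0.62,0,1, 0,0.003,0,0.91,-0.62,0,1, 0,0.003,0,0.91,-0.62,0,1]'; python3 -c "
from h import *
st();plan(.4635,-.189,.07,90)
for n in('side','top'): save(r.grab_frame(n),f'pics/{n}5.png')
save(cv2.cvtColor(cv2.imread(f'pics/side5.png'),4),f'pics/side5c.png',(250,140,350,240),6)
save(cv2.cvtColor(cv2.imread(f'pics/top5.png'),4),f'pics/top5c.png',(200,130,330,250),5)"
```

```text
clock: 10.3
tcp_pos: [0.4633, -0.1887, 0.1855]
orientation: [0.007, 3.139, -0.002]
contact_force: [0.6, 0.2, -0.1]
grip_width: 0.0855
t 10.3 tcp [ 0.4633 -0.1887  0.1855] jaw 89.7 F [ 0.63  0.24 -0.1 ] w 0.0855 q [-0.13  0.26  0.46  2.04 -0.15  0.87  1.98]
turn [-0.0003  0.0008 -0.0015] shift [ 0.0007 -0.0011  0.5774] rows>= 2.3
```

View pics/side5c.png

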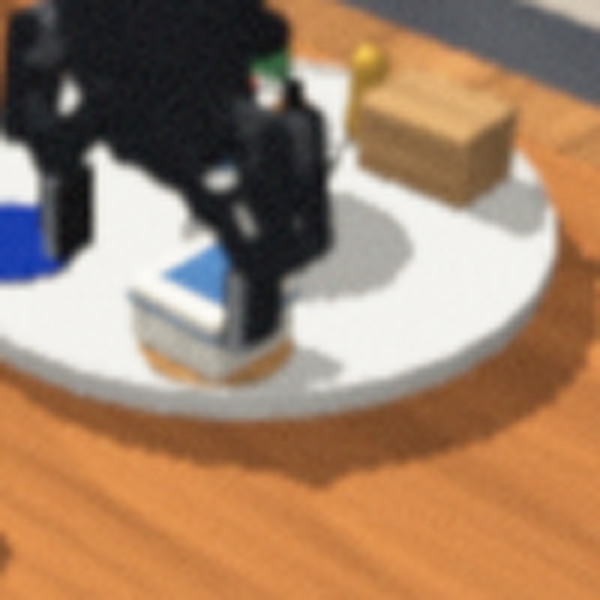

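View pics/top5c.png

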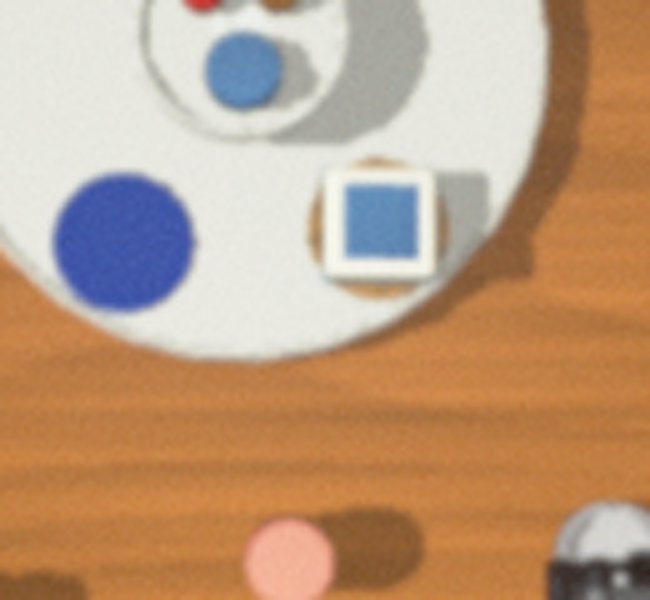

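The pill box sits square on the cork pad; its blue square is at pixel (276,173.8). Now descending over the dish.

```bash
python3 -c "
from h import *
print(ray('top',276,173.8,.069))"; python3 -m jog '[0,0,-0.001,0,0,0.15,1, 0,0,-0.001,0,0,0.35,1, 0,0,-0.001,0,0,0.55,1, 0,0,-0.001,0,0,0.7,1, 0,0,-0.001,0,0,0.75,1, 0,0,-0.001,0,0,0.75,1]';python3 -c "
from h import *
st();plan(.4632,-.189,.001,90)
for n in('side','top'): save(r.grab_frame(n),f'pics/{n}6.png')
save(cv2.cvtColor(cv2.imread(f'pics/side6.png'),4),f'pics/side6c.png',(220,180,320,280),6)"
```

```text
[ 0.63865942 -0.0636408   0.069     ]
clock: 11.0
tcp_pos: [0.4647, -0.1868, 0.0342]
orientation: [0.005, -3.141, 0.001]
contact_force: [0.6, 0.2, -0.4]
grip_width: 0.0852
t 11.0 tcp [ 0.4647 -0.1868  0.0342] jaw 90.2 F [ 0.62  0.16 -0.36] w 0.0852 q [-0.02  0.51  0.34  2.13 -0.32  0.55  2.13]
turn [-0.0002 -0.      0.0009] shift [ 0.0076 -0.0107  0.1662] rows>= 0.7
```

View pics/side6c.png

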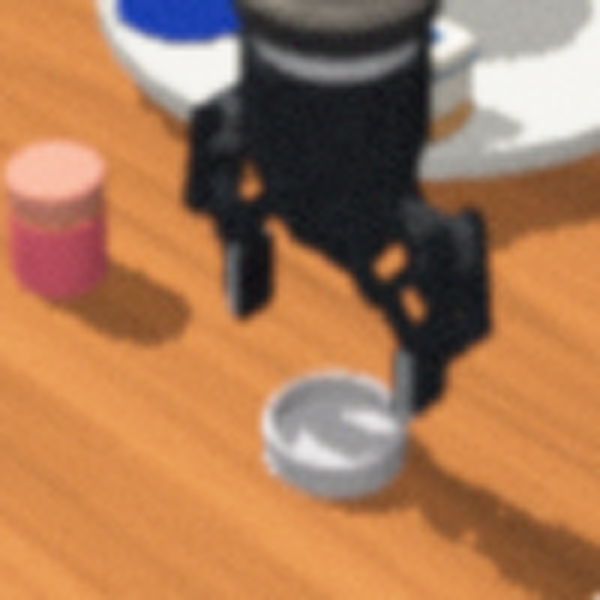

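```bash
python3 -m jog '[0,0,0.001,0.008,-0.011,0.06,1, 0,0,0.001,0.008,-0.011,0.12,1, 0,0,0.001,0.008,-0.011,0.165,1, 0,0,0.001,0.008,-0.011,0.165,1, 0,0,0.001,0.008,-0.011,0.165,1]'; python3 -c "
from h import *
st();plan(.4632,-.189,.001,90)"
```

```text
clock: 11.6
tcp_pos: [0.4644, -0.19, 0.003]
orientation: [0.002, 3.138, -0.002]
contact_force: [-0.0, 0.2, 0.6]
grip_width: 0.0856
t 11.6 tcp [ 0.4644 -0.19    0.003 ] jaw 89.9 F [-0.04  0.22  0.64] w 0.0856 q [ 0.02  0.57  0.3   2.14 -0.36  0.48  2.17]
turn [-0.0004  0.0011 -0.0004] shift [0.0059 0.0049 0.0101] rows>= 0.1
```

```bash
python3 -m jog '[0,0,0,0.006,0.003,0.005,0.8, 0,0,0,0.006,0.003,0.005,0.7, 0,0,0,0.006,0.003,0.005,0.6, 0,0,0,0.006,0.003,0.005,0.4, 0,0,0,0.006,0.003,0.005,0.4, 0,0,0,0.006,0.003,0.005,0.4]' 30; python3 -c "
from h import *
st()"; python3 -m jog '[0,0,0,0,0,-0.05,0.4, 0,0,0,0,0,-0.1,0.4, 0,0,0,0,0,-0.2,0.4, 0,0,0,0,0,-0.3,0.4, 0,0,0,0,0,-0.45,0.4, 0,0,0,0,0,-0.6,0.4, 0,0,0,0,0,-0.6,0.4, 0,0,0,0,0,-0.6,0.4]';python3 -c "
from h import *
st();plan(.6,-.12,.2,90)
for n in('side','top'): save(r.grab_frame(n),f'pics/{n}7.png')
save(cv2.cvtColor(cv2.imread(f'pics/side7.png'),4),f'pics/side7c.png',(220,130,320,230),6)"
```

```text
clock: 12.2
tcp_pos: [0.463, -0.1893, 0.0026]
orientation: [0.002, 3.138, -0.002]
contact_force: [-2.0, 0.5, 6.8]
grip_width: 0.0595
t 12.2 tcp [ 0.463  -0.1893  0.0026] jaw 89.9 F [-1.99  0.55  6.76] w 0.0595 q [ 0.02  0.57  0.3   2.14 -0.36  0.48  2.17]
clock: 13.0
tcp_pos: [0.4631, -0.1891, 0.1236]
orientation: [0.002, 3.136, -0.002]
contact_force: [-0.2, -0.3, -0.3]
grip_width: 0.059
t 13.0 tcp [ 0.4631 -0.1891  0.1236] jaw 89.9 F [-0.21 -0.34 -0.25] w 0.059 q [-0.1   0.35  0.44  2.09 -0.22  0.73  2.05]
turn [-0.0003  0.0018 -0.0003] shift [-0.6861  0.3459 -0.3783] rows>= 3.4
```

View pics/side7c.png

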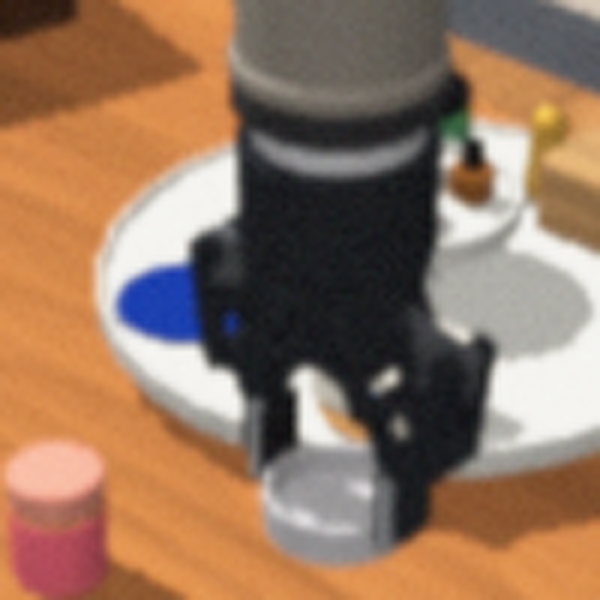

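View pics/top7.png

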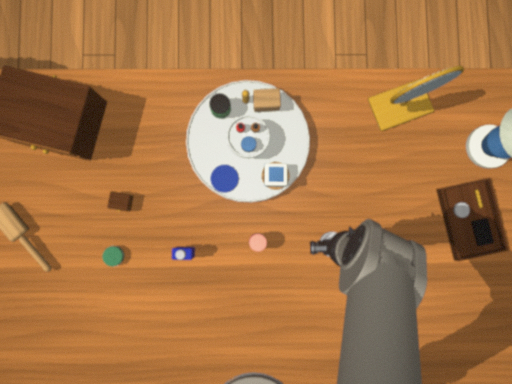

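The dish is held level. Carrying it over the pill box, measured centre (0.6387, −0.0636).

```bash
python3 -m jog '[0,0,0,0,0,-0.15,0.4, 0,0,0,-0.1,0.05,-0.3,0.4, 0,0,0,-0.25,0.15,-0.35,0.4, 0,0.001,0,-0.4,0.3,-0.35,0.4, 0,0.001,0,-0.55,0.4,-0.35,0.4, 0,0.002,0,-0.7,0.5,-0.35,0.4, 0,0.002,0,-0.82,0.58,-0.35,0.4, 0,0.002,0,-0.877,0.625,-0.3,0.4, 0,0.002,0,-0.877,0.625,-0.3,0.4, 0,0.002,0,-0.877,0.625,-0.3,0.4, 0,0.002,0,-0.877,0.625,-0.3,0.4]';python3 -c "
from h import *
st();plan(.6387,-.064,.085,90)"
```

```text
clock: 14.2
tcp_pos: [0.6359, -0.0659, 0.1821]
orientation: [-0.006, -3.136, 0.002]
contact_force: [-0.7, -0.2, -0.9]
grip_width: 0.0592
t 14.2 tcp [ 0.6359 -0.0659  0.1821] jaw 89.8 F [-0.69 -0.17 -0.86] w 0.0592 q [-0.29  0.49  0.41  1.71 -0.23  0.99  1.77]
turn [-0.0004 -0.0017 -0.0011] shift [-0.0165  0.0101  0.4856] rows>= 1.9
```

```bash
python3 -m jog '[0,0,0,-0.014,0.01,0.1,0.4, 0,-0.002,-0.001,-0.014,0.01,0.22,0.4, 0,-0.002,-0.001,-0.014,0.01,0.34,0.4, 0,-0.002,-0.001,-0.014,0.01,0.44,0.4, 0,-0.002,-0.001,-0.014,0.01,0.485,0.4, 0,-0.002,-0.001,-0.014,0.01,0.485,0.4, 0,-0.002,-0.001,-0.014,0.01,0.485,0.4]';python3 -c "
from h import *
st();plan(.6387,-.064,.074,90)
for n in('side','top'): save(r.grab_frame(n),f'pics/{n}8.png')
save(cv2.cvtColor(cv2.imread(f'pics/side8.png'),4),f'pics/side8c.png',(235,120,335,220),6)"
```

```text
clock: 14.9
tcp_pos: [0.6386, -0.0647, 0.0862]
orientation: [0.002, 3.139, -0.002]
contact_force: [0.3, -0.2, -0.9]
grip_width: 0.0591
t 14.9 tcp [ 0.6386 -0.0647  0.0862] jaw 89.9 F [ 0.34 -0.23 -0.9 ] w 0.0591 q [-0.26  0.61  0.36  1.77 -0.28  0.81  1.81]
turn [-0.0005  0.0007 -0.0004] shift [-0.0004  0.0036  0.061 ] rows>= 0.2
```

View pics/side8c.png

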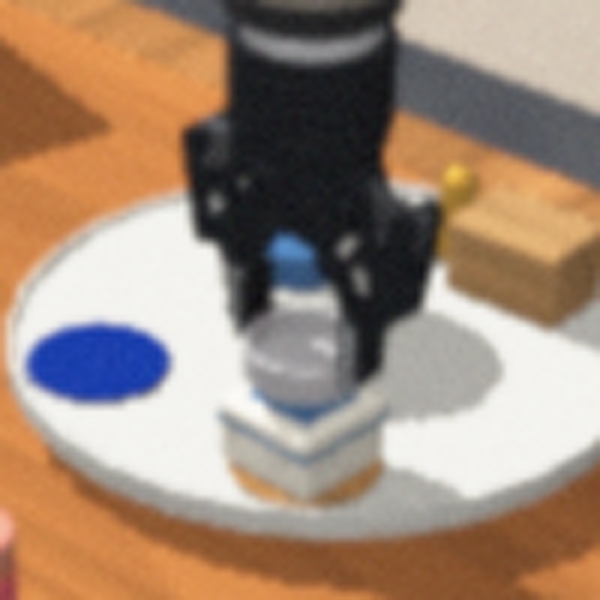

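```bash
python3 -m jog '[0,0,0,0,0.004,0.02,0.4, 0,0,0,0,0.004,0.04,0.4, 0,0,0,0,0.004,0.06,0.4, 0,0,0,0,0.004,0.06,0.4, 0,0,0,0,0.004,0.06,0.4]'; python3 -m jog '[0,0,0,0,0,0.01,0.4,0,0,0,0,0,0.01,0.4]'
```

```text
clock: 15.5
tcp_pos: [0.6389, -0.0636, 0.0743]
orientation: [0.001, 3.139, -0.002]
contact_force: [0.9, 0.6, -0.2]
grip_width: 0.0591
clock: 15.7
tcp_pos: [0.6392, -0.0638, 0.0724]
orientation: [0.001, 3.138, -0.002]
contact_force: [0.5, -0.1, -0.3]
grip_width: 0.0591
```

```bash
python3 -m jog '[0,0,0,0,0,0.008,0.4,0,0,0,0,0,0.008,0.4]'
```

```text
clock: 15.9
tcp_pos: [0.6395, -0.064, 0.072]
orientation: [0.002, 3.138, -0.002]
contact_force: [-2.7, 0.9, 9.3]
grip_width: 0.0592
```

```bash
python3 -m jog '[0,0,0,0,0,-0.002,0.74, 0,0,0,0,0,-0.002,0.78, 0,0,0,0,0,-0.002,0.86, 0,0,0,0,0,-0.002,0.95, 0,0,0,0,0,-0.002,1, 0,0,0,0,0,-0.002,1, 0,0,0,0,0,-0.1,1, 0,0,0,0,0,-0.3,1, 0,0,0,0,0,-0.5,1, 0,0,0,0,0,-0.6,1, 0,0,0,0,0,-0.6,1]';python3 -c "
from h import *
st();plan(.4646,-.0145,.19,90)"
```

```text
clock: 17.0
tcp_pos: [0.6412, -0.0642, 0.1958]
orientation: [0.002, 3.131, -0.002]
contact_force: [0.0, -0.2, -0.1]
grip_width: 0.0859
t 17.0 tcp [ 0.6412 -0.0642  0.1958] jaw 89.9 F [ 0.01 -0.21 -0.14] w 0.0859 q [-0.3   0.48  0.42  1.7  -0.22  1.    1.76]
turn [-0.0003  0.0033 -0.0004] shift [0.8837 0.2476 0.0197] rows>= 3.7
```

```bash
python3 -m jog '[0,0,0,0.2,0.05,0,1, 0,0.001,0,0.4,0.1,0,1, 0,0.002,0,0.6,0.15,0,1, 0,0.003,0,0.8,0.2,0,1, 0,0.003,0,0.884,0.248,0.02,1, 0,0.003,0,0.884,0.248,0.02,1, 0,0.003,0,0.884,0.248,0.1,1]';python3 -c "
from h import *
st();plan(.4646,-.0145,.09,90)
for n in('side','top'): save(r.grab_frame(n),f'pics/{n}9.png')
save(cv2.cvtColor(cv2.imread(f'pics/side9.png'),4),f'pics/side9c.png',(190,100,340,240),4.5)
save(cv2.cvtColor(cv2.imread(f'pics/top9.png'),4),f'pics/top9c.png',(200,130,330,250),5)"
```

```text
clock: 17.7
tcp_pos: [0.466, -0.0141, 0.1748]
orientation: [0.001, 3.137, -0.0]
contact_force: [0.3, 0.5, 0.5]
grip_width: 0.0854
t 17.7 tcp [ 0.466  -0.0141  0.1748] jaw 90.0 F [0.3  0.54 0.53] w 0.0854 q [-0.47  0.21  0.42  2.12 -0.11  0.83  1.59]
turn [-0.      0.0014 -0.0001] shift [ 0.0091 -0.0021  0.4242] rows>= 1.7
```

View pics/side9c.png

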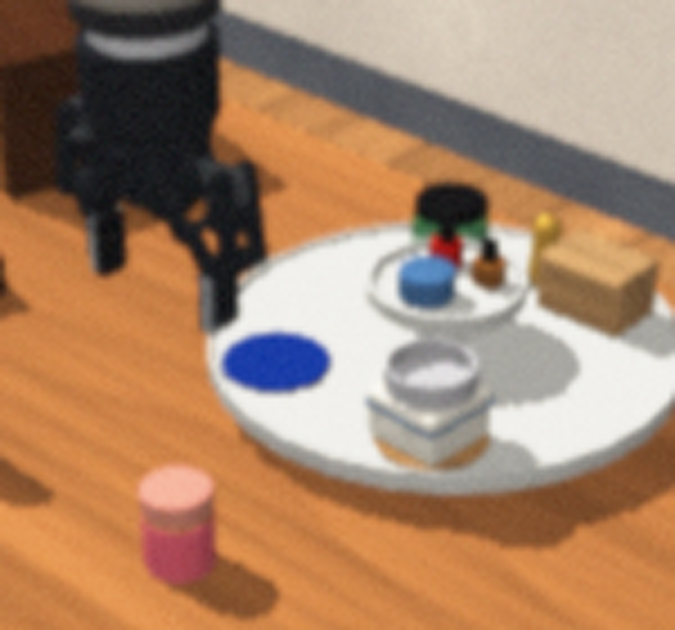

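View pics/top9c.png

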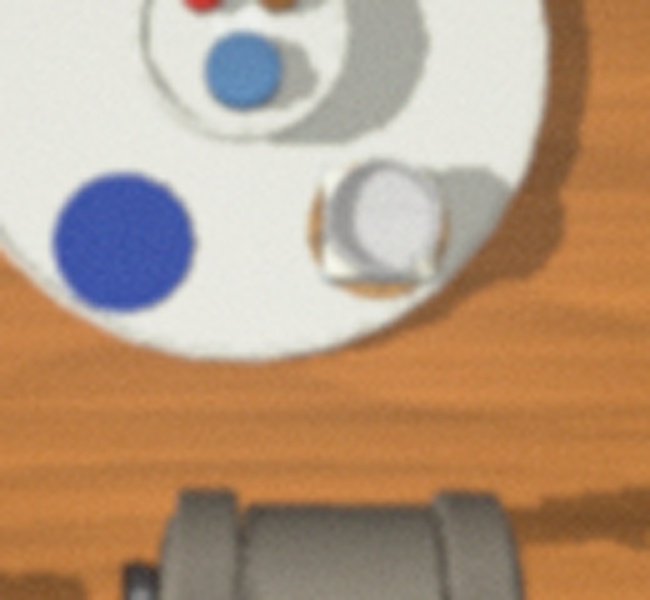

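```bash
python3 -c "
from h import *
save(cv2.cvtColor(cv2.imread(f'pics/top9.png'),4),f'pics/top9d.png',(255,153,300,198),16)
save(cv2.cvtColor(cv2.imread(f'pics/side9.png'),4),f'pics/side9d.png',(265,165,310,210),16)
c=np.array([.639,-.064,.087])
for z in(.087,.069): 
  for n,o in(('top',(255,153)),('side',(265,165))):
    q=np.array([proj(n,[.639+.03*np.cos(a),-.064+.03*np.sin(a),z]) for a in np.linspace(0,6.28,60)]);print(n,z,(q.min(0)-o)*16+8,(q.max(0)-o)*16+8)
"
```

```text
top 0.087 [164.92449997 134.67499881] [546.36451211 513.9376016 ]
side 0.087 [157.25169262 166.65418723] [498.04655994 349.55457175]
top 0.069 [159.05148593 152.93677189] [533.26826087 525.07544062]
side 0.069 [156.07710849 250.93095708] [494.15159615 435.73330702]
```

View pics/top9d.png

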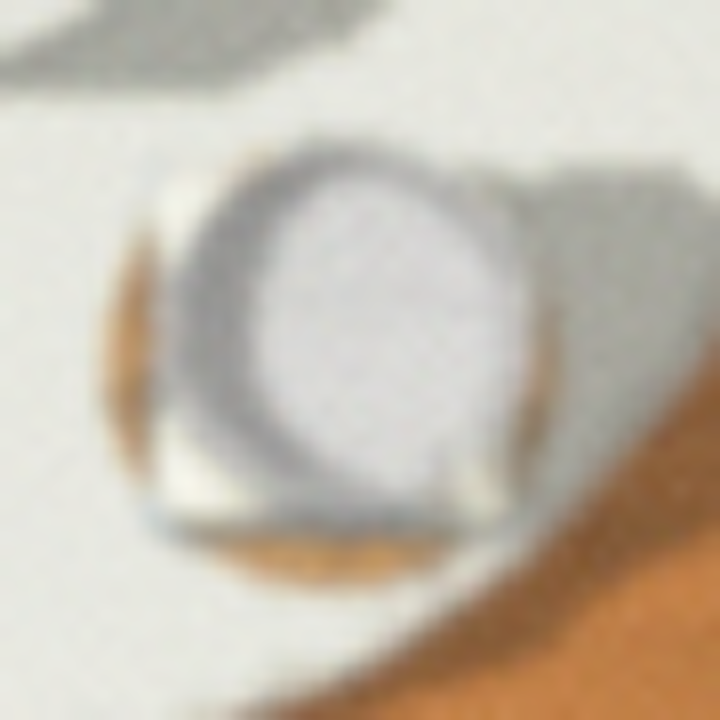

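View pics/side9d.png

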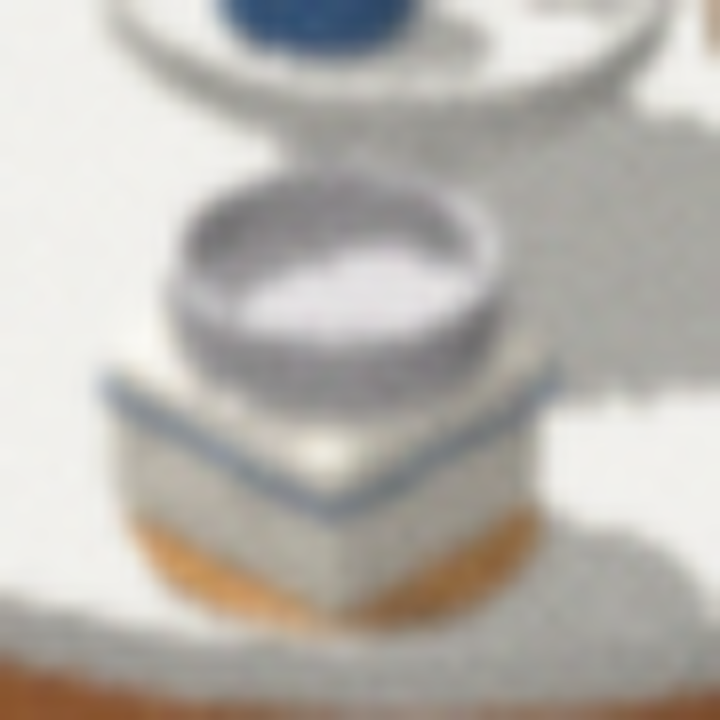

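The dish stands centred on the box, within about 1 mm in both views. Descending to the jar.

```bash
python3 -m jog '[0,0.001,0,0.009,-0.002,0.15,1, 0,0.001,0,0.009,-0.002,0.3,1, 0,0.001,0,0.009,-0.002,0.45,1, 0,0.001,0,0.009,-0.002,0.6,1, 0,0.001,0,0.009,-0.002,0.68,1, 0,0.001,0,0.009,-0.002,0.68,1, 0,0.001,0,0.009,-0.002,0.68,1]';python3 -c "
from h import *
st();plan(.4646,-.0145,.025,90)"
```

```text
clock: 18.5
tcp_pos: [0.4627, -0.0157, 0.0366]
orientation: [-0.003, -3.137, 0.004]
contact_force: [0.8, 0.0, 0.8]
grip_width: 0.0856
t 18.5 tcp [ 0.4627 -0.0157  0.0366] jaw 89.9 F [0.8  0.03 0.77] w 0.0856 q [-0.36  0.46  0.32  2.21 -0.28  0.51  1.74]
turn [-0.0008 -0.0016 -0.0006] shift [-0.0096  0.0062  0.0581] rows>= 0.2
```

```bash
python3 -m jog '[-0.001,-0.0015,0,-0.01,0.006,0.03,1, -0.001,-0.0015,0,-0.01,0.006,0.058,1, -0.001,-0.0015,0,-0.01,0.006,0.058,0.8, -0.001,-0.0015,0,-0.01,0.006,0.058,0.65, -0.001,-0.0015,0,-0.01,0.006,0.058,0.55, -0.001,-0.0015,0,-0.01,0.006,0.058,0.4, -0.001,-0.0015,0,-0.01,0.006,0.058,0.2, -0.001,-0.0015,0,-0.01,0.006,0.058,0.2, -0.001,-0.0015,0,-0.01,0.006,0.058,0.2, -0.001,-0.0015,0,-0.01,0.006,0.058,0.2]' 35;python3 -c "
from h import *
st()"
```

```text
clock: 19.5
tcp_pos: [0.4648, -0.0146, 0.0255]
orientation: [0.003, 3.141, 0.001]
contact_force: [-1.3, -0.8, 6.2]
grip_width: 0.044
t 19.5 tcp [ 0.4648 -0.0146  0.0255] jaw 89.9 F [-1.31 -0.8   6.22] w 0.044 q [-0.35  0.48  0.3   2.21 -0.3   0.48  1.76]
```

```bash
python3 -m jog '[0,0,0,0,0,-0.05,0.2, 0,0,0,0,0,-0.12,0.2, 0,0,0,0,0,-0.25,0.2, 0,0,0,0,0,-0.4,0.2, 0,0,0,0,0,-0.55,0.2, 0,0,0,0,0,-0.7,0.2, 0,0,0,0,0,-0.85,0.2, 0,0,0,0,0,-0.95,0.2, 0,0,0,0,0,-0.95,0.2, 0,0,0,0,0,-0.95,0.2]';python3 -c "
from h import *
st();plan(.639,-.0637,.21,90)
for n in('side','top'): save(r.grab_frame(n),f'pics/{n}10.png')
save(cv2.cvtColor(cv2.imread(f'pics/side10.png'),4),f'pics/side10c.png',(170,80,330,240),4.5)"
```

```text
clock: 20.5
tcp_pos: [0.4644, -0.0147, 0.2153]
orientation: [0.003, 3.141, 0.002]
contact_force: [-0.3, -0.2, -2.1]
grip_width: 0.0441
t 20.5 tcp [ 0.4644 -0.0147  0.2153] jaw 89.9 F [-0.26 -0.18 -2.09] w 0.0441 q [-0.51  0.15  0.45  2.08 -0.08  0.93  1.56]
turn [ 0.0004  0.0001 -0.0005] shift [-0.8732 -0.2438  0.0267] rows>= 3.6
```

View pics/side10c.png

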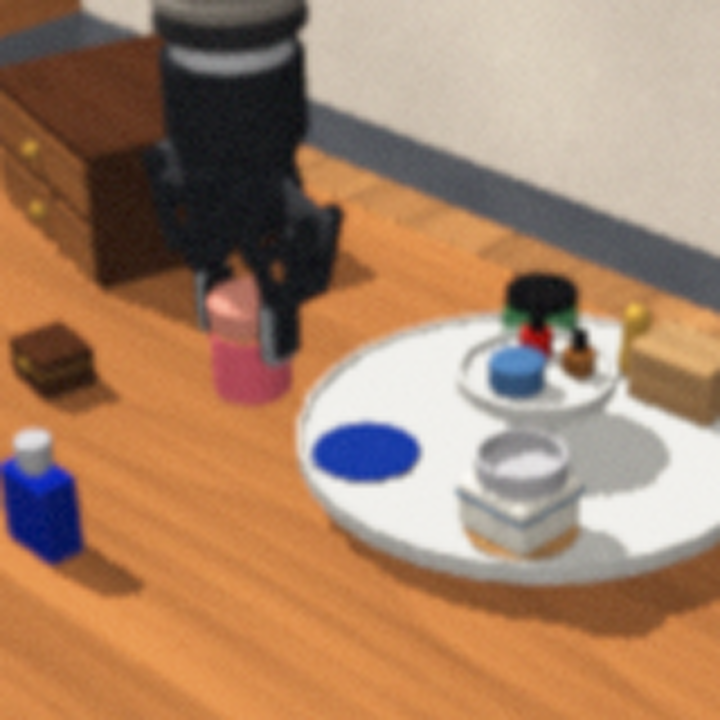

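Jar held upright by its upper half. Carrying it over the dish.

```bash
python3 -m jog '[0,0,0,-0.12,-0.03,0,0.2, 0,0,0,-0.28,-0.08,0,0.2, 0,0,0,-0.44,-0.12,0,0.2, 0,0,0,-0.6,-0.17,0,0.2, 0,0,0,-0.74,-0.21,0,0.2, 0,0,0,-0.84,-0.235,0.02,0.2, 0,0,0,-0.873,-0.244,0.03,0.2, 0,0,0,-0.873,-0.244,0.03,0.2, 0,0,0,-0.873,-0.244,0.03,0.2, 0,0,0,-0.873,-0.244,0.03,0.2]';python3 -c "
from h import *
st();plan(.639,-.0637,.125,90)"
```

```text
clock: 21.6
tcp_pos: [0.6373, -0.0636, 0.2078]
orientation: [-0.003, -3.139, -0.001]
contact_force: [0.0, 0.3, -0.9]
grip_width: 0.0442
t 21.6 tcp [ 0.6373 -0.0636  0.2078] jaw 89.9 F [ 0.03  0.25 -0.93] w 0.0442 q [-0.33  0.47  0.46  1.69 -0.23  1.04  1.78]
turn [ 0.0003 -0.001  -0.0005] shift [-0.0099 -0.001   0.4138] rows>= 1.7
```

```bash
python3 -m jog '[0,-0.001,0,-0.009,-0.001,0.08,0.2, 0,-0.001,0,-0.009,-0.001,0.18,0.2, 0,-0.001,0,-0.009,-0.001,0.28,0.2, 0,-0.001,0,-0.009,-0.001,0.37,0.2, 0,-0.001,0,-0.009,-0.001,0.41,0.2, 0,-0.001,0,-0.009,-0.001,0.41,0.2, 0,-0.001,0,-0.009,-0.001,0.41,0.2]';python3 -c "
from h import *
st();plan(.639,-.0637,.101,90)
for n in('side','top'): save(r.grab_frame(n),f'pics/{n}11.png')
save(cv2.cvtColor(cv2.imread(f'pics/side11.png'),4),f'pics/side11c.png',(245,115,325,215),7)"
```

```text
clock: 22.3
tcp_pos: [0.6391, -0.0637, 0.1267]
orientation: [0.002, 3.14, 0.002]
contact_force: [0.3, -0.1, -1.0]
grip_width: 0.0439
t 22.3 tcp [ 0.6391 -0.0637  0.1267] jaw 89.9 F [ 0.26 -0.07 -0.96] w 0.0439 q [-0.3   0.56  0.42  1.75 -0.28  0.89  1.81]
turn [ 0.0003  0.0004 -0.0005] shift [ 0.0008 -0.0003  0.1286] rows>= 0.5
```

View pics/side11c.png

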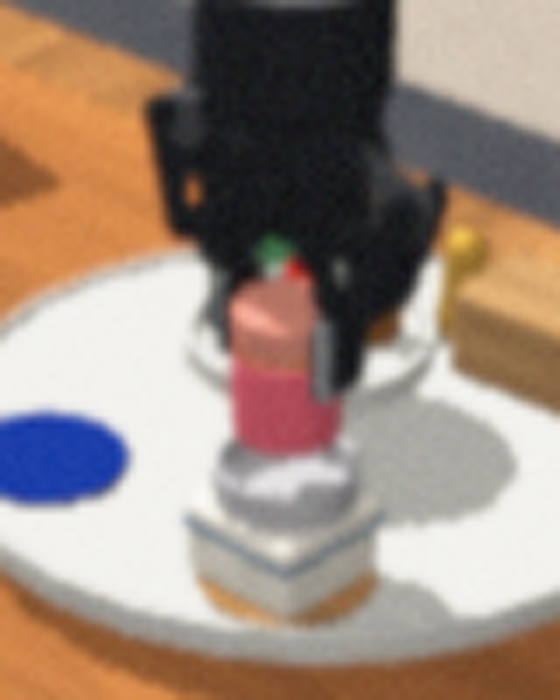

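The jar's axis (crop x≈286) matches the dish's (≈287), so I'll lower it.

```bash
python3 -m jog '[0,0,0,0.001,0,0.02,0.2, 0,0,0,0.001,0,0.045,0.2, 0,0,0,0.001,0,0.07,0.2, 0,0,0,0.001,0,0.09,0.2, 0,0,0,0.001,0,0.09,0.2]'; python3 -m jog '[0,0,0,0,0,0.015,0.2, 0,0,0,0,0,0.03,0.2, 0,0,0,0,0,0.038,0.2,0,0,0,0,0,0.038,0.2]'
```

```text
clock: 22.9
tcp_pos: [0.6387, -0.0637, 0.1081]
orientation: [0.003, 3.141, 0.002]
contact_force: [0.3, -0.2, -2.2]
grip_width: 0.044
clock: 23.3
tcp_pos: [0.6386, -0.0637, 0.1002]
orientation: [0.003, 3.142, 0.001]
contact_force: [-0.5, -0.3, -1.9]
grip_width: 0.044
```

```bash
python3 -m jog '[0,0,0,0,0,0.006,0.2,0,0,0,0,0,0.006,0.2]'; python3 -m jog '[0,0,0,0,0,0.006,0.2,0,0,0,0,0,0.006,0.2]'
```

```text
clock: 23.5
tcp_pos: [0.6388, -0.0638, 0.0991]
orientation: [0.003, 3.141, 0.001]
contact_force: [-0.2, 0.5, -0.3]
grip_width: 0.0444
clock: 23.7
tcp_pos: [0.6391, -0.064, 0.0988]
orientation: [0.003, 3.14, 0.002]
contact_force: [-2.1, -0.2, 5.3]
grip_width: 0.0443
```

Contact at 0.0988; 0.0985 was expected. Releasing.

```bash
python3 -m jog '[0,0,0,0,0,-0.002,0.56, 0,0,0,0,0,-0.002,0.6, 0,0,0,0,0,-0.002,0.7, 0,0,0,0,0,-0.002,0.85, 0,0,0,0,0,-0.002,1, 0,0,0,0,0,-0.002,1, 0,0,0,0,0,-0.1,1, 0,0,0,0,0,-0.25,1, 0,0,0,0,0,-0.4,1, 0,0,0,0,0,-0.6,1, 0,0,0,0,0,-0.6,1,0,0,0,0,0,-0.6,1]';python3 -c "
from h import *
st();plan(.4391,.1782,.2,0)
for n in('side','top'): save(r.grab_frame(n),f'pics/{n}12.png')
save(cv2.cvtColor(cv2.imread(f'pics/side12.png'),4),f'pics/side12c.png',(245,115,325,215),7)"
```

```text
clock: 24.9
tcp_pos: [0.6395, -0.0641, 0.2198]
orientation: [0.003, 3.138, 0.002]
contact_force: [-0.9, -0.3, -0.7]
grip_width: 0.0854
t 24.9 tcp [ 0.6395 -0.0641  0.2198] jaw 89.9 F [-0.92 -0.32 -0.74] w 0.0854 q [-0.33  0.46  0.46  1.68 -0.23  1.06  1.77]
turn [0.0012 0.0005 0.4994] shift [1.0042 1.2096 0.097 ] rows>= 10.5
```

View pics/side12c.png

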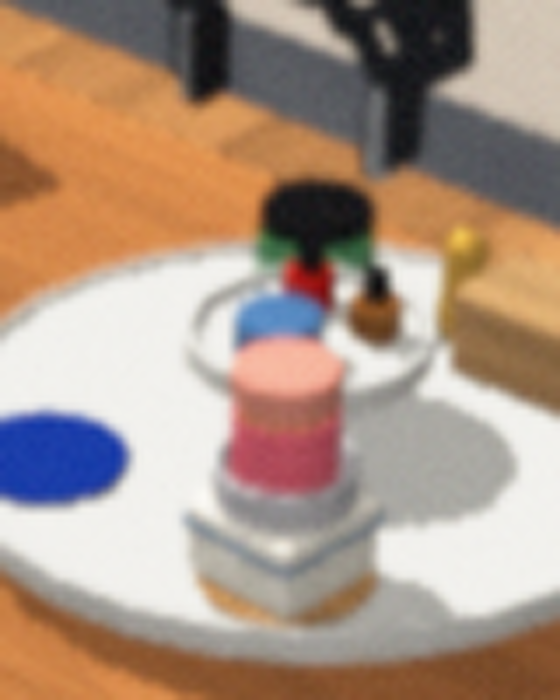

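The jar stands in the dish. Now the cologne, with a 90° turn of the jaws.

```bash
python3 -m jog '[0,0,0.04,0.05,0.12,0,1, 0,0,0.08,0.15,0.25,0,1, 0,0,0.12,0.25,0.4,0,1, 0,0,0.16,0.4,0.55,0,1, 0,0,0.2,0.5,0.7,0,1, 0,0,0.24,0.6,0.8,0,1, 0,0,0.28,0.7,0.9,0,1, 0,0,0.32,0.7,0.9,0,1, 0,0,0.36,0.7,0.9,0,1, 0,0,0.4,0.7,0.9,0,1, 0,0,0.45,0.7,0.9,0,1, 0,0,0.5,0.7,0.9,0,1]';python3 -c "
from h import *
st();plan(.4391,.1782,.2,0)"
```

```text
clock: 26.2
tcp_pos: [0.4975, 0.1163, 0.2167]
orientation: [-2.213, -2.227, 0.003]
contact_force: [-1.0, 0.1, -0.6]
grip_width: 0.0853
t 26.2 tcp [0.4975 0.1163 0.2167] jaw 0.4 F [-0.98  0.13 -0.62] w 0.0853 q [-1.    0.28  0.78  1.99 -0.24  0.96 -0.09]
turn [-0.0009  0.      0.0021] shift [ 0.3115 -0.2898  0.0844] rows>= 1.7
```

```bash
python3 -m jog '[0,0,0.002,0.1,-0.1,0,1, 0,0,0.002,0.2,-0.2,0,1, 0,0,0.002,0.311,-0.29,0.08,1, 0,0,0.002,0.311,-0.29,0.2,1, 0,0,0.002,0.311,-0.29,0.35,1, 0,0,0.002,0.311,-0.29,0.45,1, 0,0,0.002,0.311,-0.29,0.5,1, 0,0,0.002,0.311,-0.29,0.5,1]';python3 -c "
from h import *
st();plan(.4391,.1782,.06,0)
for n in('side','top'): save(r.grab_frame(n),f'pics/{n}13.png')
save(cv2.cvtColor(cv2.imread(f'pics/side13.png'),4),f'pics/side13c.png',(130,120,240,220),6.5)"
```

```text
clock: 27.0
tcp_pos: [0.4376, 0.1772, 0.1153]
orientation: [-2.22, -2.22, 0.01]
contact_force: [-0.2, -0.6, 0.8]
grip_width: 0.0853
t 27.0 tcp [0.4376 0.1772 0.1153] jaw -0.0 F [-0.17 -0.58  0.77] w 0.0853 q [-1.07  0.37  0.67  2.16 -0.35  0.72 -0.16]
turn [-0.0019  0.0009 -0.    ] shift [0.006  0.0092 0.2766] rows>= 1.1
```

View pics/side13c.png

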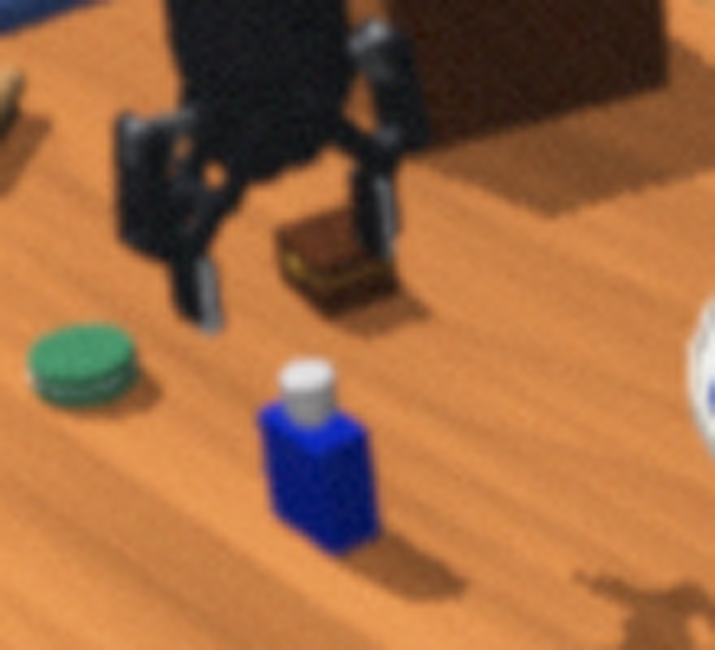

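View pics/top13.png

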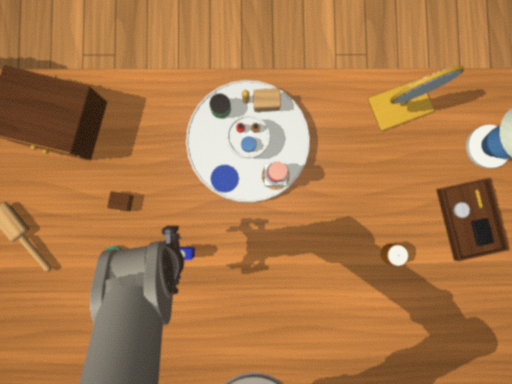

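Jaws are aligned above the bottle, so I'm descending.

```bash
python3 -m jog '[-0.002,0.001,0,0.006,0.009,0.1,1, -0.002,0.001,0,0.006,0.009,0.2,1, -0.002,0.001,0,0.006,0.009,0.3,1, -0.002,0.001,0,0.006,0.009,0.4,1, -0.002,0.001,0,0.006,0.009,0.45,1, -0.002,0.001,0,0.006,0.009,0.45,1, -0.002,0.001,0,0.006,0.009,0.45,1]';python3 -c "
from h import *
st();plan(.4391,.1782,.025,0)"
```

```text
clock: 27.8
tcp_pos: [0.4413, 0.1792, 0.0279]
orientation: [2.221, 2.22, 0.009]
contact_force: [0.3, -0.7, -0.0]
grip_width: 0.0858
t 27.8 tcp [0.4413 0.1792 0.0279] jaw -0.0 F [ 0.3  -0.72 -0.04] w 0.0858 q [-0.93  0.53  0.52  2.2  -0.52  0.52 -0.01]
turn [ 0.0014 -0.001  -0.0001] shift [-0.0049 -0.0111  0.0146] rows>= 0.1
```

```bash
python3 -m jog '[0.001,-0.001,0,-0.004,-0.011,0.015,0.8, 0.001,-0.001,0,-0.004,-0.011,0.015,0.65, 0.001,-0.001,0,-0.004,-0.011,0.015,0.5, 0.001,-0.001,0,-0.004,-0.011,0.015,0.42, 0.001,-0.001,0,-0.004,-0.011,0.015,0.36, 0.001,-0.001,0,-0.004,-0.011,0.015,0.2, 0.001,-0.001,0,-0.004,-0.011,0.015,0.1, 0.001,-0.001,0,-0.004,-0.011,0.015,0.1, 0.001,-0.001,0,-0.004,-0.011,0.015,0.1, 0.001,-0.001,0,-0.004,-0.011,0.015,0.1]' 40;python3 -c "
from h import *
st()"
```

```text
clock: 28.8
tcp_pos: [0.4394, 0.1786, 0.0252]
orientation: [2.222, 2.22, 0.003]
contact_force: [-1.0, -0.2, 5.5]
grip_width: 0.03
t 28.8 tcp [0.4394 0.1786 0.0252] jaw -0.0 F [-1.04 -0.23  5.48] w 0.03 q [-0.93  0.53  0.51  2.2  -0.53  0.52 -0.01]
```

```bash
python3 -m jog '[0,0,0,0,0,-0.05,0.1, 0,0,0,0,0,-0.12,0.1, 0,0,0,0,0,-0.25,0.1, 0,0,0,0,0,-0.4,0.1, 0,0,0,0,0,-0.55,0.1, 0,0,0,0,0,-0.65,0.1, 0,0,0,0,0,-0.65,0.1, 0,0,0,0,0,-0.65,0.1]';python3 -c "
from h import *
st();plan(.6331,.0704,.14,0)
for n in('side','top'): save(r.grab_frame(n),f'pics/{n}14.png')
save(cv2.cvtColor(cv2.imread(f'pics/side14.png'),4),f'pics/side14c.png',(130,90,240,210),5)"
```

```text
clock: 29.6
tcp_pos: [0.4389, 0.1787, 0.1555]
orientation: [2.221, 2.221, 0.004]
contact_force: [0.2, 0.5, -1.0]
grip_width: 0.03
t 29.6 tcp [0.4389 0.1787 0.1555] jaw -0.0 F [ 0.17  0.49 -1.  ] w 0.03 q [-1.14  0.3   0.74  2.14 -0.28  0.8  -0.22]
turn [ 0.0006 -0.0005 -0.0001] shift [-0.5414  0.9712  0.0786] rows>= 4.5
```

View pics/side14c.png

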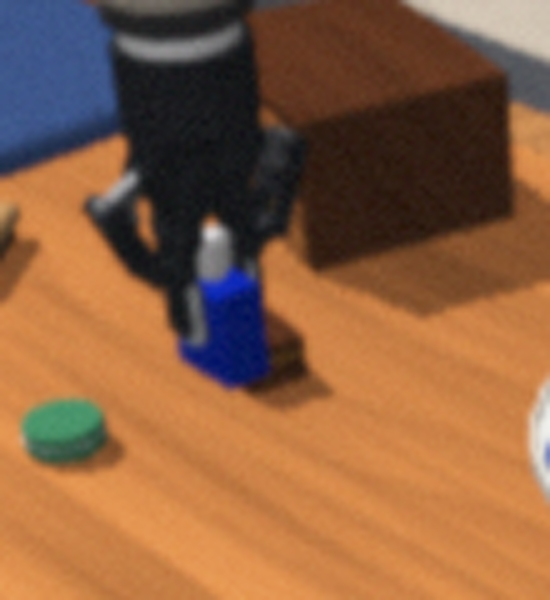

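```bash
python3 -m jog '[0,0,0,-0.07,0.12,0,0.1, 0,0,0,-0.16,0.28,0,0.1, 0,0,0,-0.25,0.45,0,0.1, 0,0,0,-0.34,0.62,0,0.1, 0,0,0,-0.43,0.78,0,0.1, 0,0,0,-0.5,0.9,0,0.1, 0,0,0,-0.541,0.971,0.05,0.1, 0,0,0,-0.541,0.971,0.08,0.1, 0,0,0,-0.541,0.971,0.08,0.1, 0,0,0,-0.541,0.971,0.08,0.1]';python3 -c "
from h import *
st();plan(.6331,.0704,.075,0)
for n in('side','top'): save(r.grab_frame(n),f'pics/{n}15.png')
save(cv2.cvtColor(cv2.imread(f'pics/side15.png'),4),f'pics/side15c.png',(190,80,320,210),5)"
```

```text
clock: 30.7
tcp_pos: [0.6311, 0.0707, 0.1376]
orientation: [-2.22, -2.221, 0.003]
contact_force: [-0.5, 0.2, -1.3]
grip_width: 0.03
t 30.7 tcp [0.6311 0.0707 0.1376] jaw 0.0 F [-0.47  0.19 -1.29] w 0.03 q [-0.68  0.59  0.66  1.77 -0.44  0.93  0.17]
turn [-0.0007  0.      0.0001] shift [-0.0014  0.0106  0.313 ] rows>= 1.3
```

View pics/side15c.png

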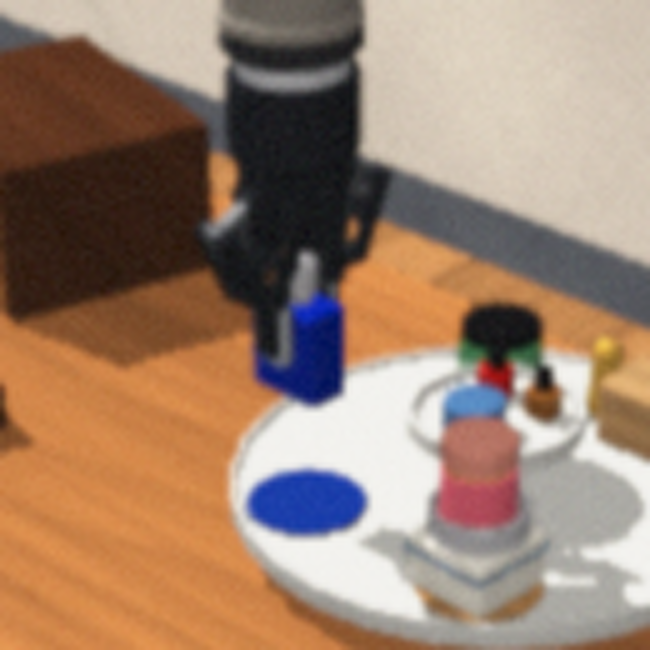

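The bottle is over the blue pad. Lowering it.

```bash
python3 -m jog '[-0.001,0,0,-0.001,0.01,0.06,0.1, -0.001,0,0,-0.001,0.01,0.14,0.1, -0.001,0,0,-0.001,0.01,0.22,0.1, -0.001,0,0,-0.001,0.01,0.29,0.1, -0.001,0,0,-0.001,0.01,0.34,0.1, -0.001,0,0,-0.001,0.01,0.37,0.1, -0.001,0,0,-0.001,0.01,0.38,0.1, -0.001,0,0,-0.001,0.01,0.38,0.1]'; python3 -m jog '[0,0,0,0,0,0.006,0.1,0,0,0,0,0,0.006,0.1]'
```

```text
clock: 31.6
tcp_pos: [0.6339, 0.0706, 0.0625]
orientation: [2.219, 2.221, 0.003]
contact_force: [0.4, -0.0, -1.5]
grip_width: 0.0295
clock: 31.8
tcp_pos: [0.6343, 0.0706, 0.0618]
orientation: [2.219, 2.22, 0.005]
contact_force: [0.7, 0.5, -1.7]
grip_width: 0.0297
```

```bash
python3 -m jog '[0,0,0,0,0.003,0.008,0.1,0,0,0,0,-0.003,0.014,0.1,0,0,0,0,-0.003,0.014,0.1]'; python3 -m jog '[0,0,0,0,0,0.006,0.1,0,0,0,0,0,0.006,0.1]'
```

```text
clock: 32.1
tcp_pos: [0.6334, 0.0706, 0.0588]
orientation: [2.219, 2.221, 0.004]
contact_force: [-1.2, 0.1, -0.2]
grip_width: 0.0298
clock: 32.3
tcp_pos: [0.6336, 0.0706, 0.0583]
orientation: [2.219, 2.221, 0.005]
contact_force: [-1.9, 0.5, 3.7]
grip_width: 0.0292
```

```bash
python3 -m jog '[0,0,0,0,0,-0.001,0.4, 0,0,0,0,0,-0.001,0.44, 0,0,0,0,0,-0.001,0.55, 0,0,0,0,0,-0.001,0.7, 0,0,0,0,0,-0.001,0.8, 0,0,0,0,0,-0.001,0.8, 0,0,0,0,0,-0.1,0.8, 0,0,0,0,0,-0.25,0.8, 0,0,0,0,0,-0.45,0.8, 0,0,0,0,0,-0.65,0.8, 0,0,0,0,0,-0.8,0.8,0,0,0,0,0,-0.8,0.8]';python3 -c "
from h import *
st();plan(.45,.2,.25,0)"
```

```text
clock: 33.5
tcp_pos: [0.6357, 0.0701, 0.2231]
orientation: [2.217, 2.217, 0.016]
contact_force: [-0.0, -0.2, 0.6]
grip_width: 0.0683
t 33.5 tcp [0.6357 0.0701 0.2231] jaw 0.0 F [-0.02 -0.16  0.62] w 0.0683 q [-0.72  0.5   0.72  1.7  -0.37  1.07  0.12]
turn [ 0.0037 -0.0009  0.    ] shift [ 0.6498 -0.9267 -0.1433] rows>= 4.6
```

```bash
python3 -m jog '[0,0,0,0.15,-0.2,-0.1,0.8, 0,0,0,0.3,-0.4,-0.15,0.8, 0,0,0,0.5,-0.6,-0.15,0.8, 0,0,0,0.6,-0.8,-0.15,0.8, 0,0,0,0.6,-0.8,-0.15,0.8, 0,0,0,0.6,-0.8,-0.15,0.8]';python3 -c "
from h import *
st()
for n in('side','top'): save(r.grab_frame(n),f'pics/{n}16.png')
save(cv2.cvtColor(cv2.imread(f'pics/side16.png'),4),f'pics/side16c.png',(215,100,335,220),5)
save(cv2.cvtColor(cv2.imread(f'pics/top16.png'),4),f'pics/top16c.png',(190,130,310,220),6)
for p in([.633,.0704,.117],[.639,-.064,.131]): print((proj('top',p)-[190,130])*6+3,(proj('side',p)-[215,100])*5+2)"
```

```text
clock: 34.1
tcp_pos: [0.4738, 0.1914, 0.2512]
orientation: [2.214, 2.222, 0.015]
contact_force: [0.7, -0.1, -0.1]
grip_width: 0.068
t 34.1 tcp [0.4738 0.1914 0.2512] jaw 0.2 F [ 0.73 -0.11 -0.13] w 0.068 q [-1.17  0.21  0.78  1.96 -0.18  1.02 -0.31]
[197.54883934 266.95623493] [176.69302914 281.34377239]
[532.69097535 245.05196526] [353.78161943 337.66044253]
```

View pics/side16c.png

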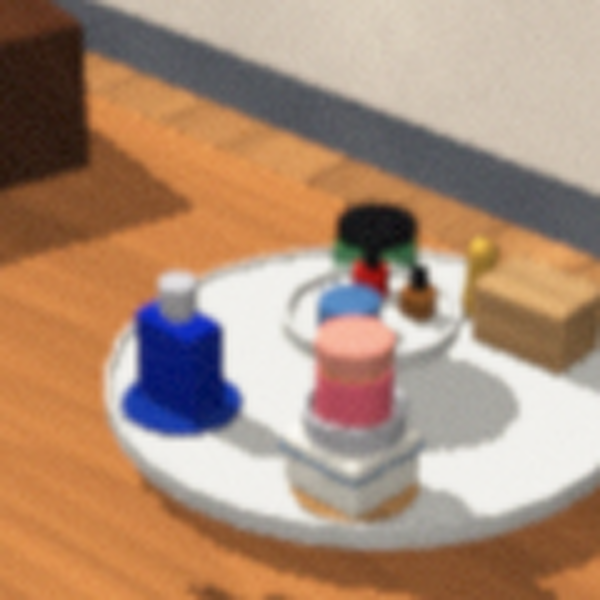

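View pics/top16c.png

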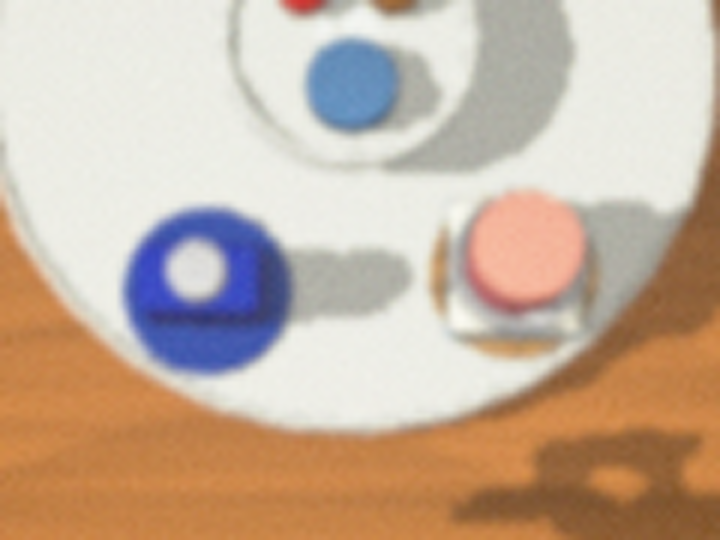

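View pics/top16.png

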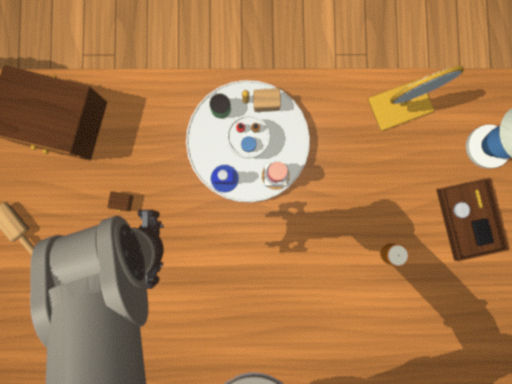

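Everything is in place: cap at crop (196,270) against (198,267) predicted, jar lid at (527,248) against (533,245), both within 1 px. The ring box and candle haven't moved; the tin is hidden behind the arm in the top view. I'll let the arm settle, then hand in.

```bash
python3 -m jog '[0,0,0,0,0,0,0.8,0,0,0,0,0,0,0.8,0,0,0,0,0,0,0.8]'; python3 -c "
from h import *
st();print(r.hand_in())"
```

```text
clock: 34.5
tcp_pos: [0.4769, 0.1883, 0.2515]
orientation: [2.219, 2.213, 0.016]
contact_force: [0.2, -0.6, 0.8]
grip_width: 0.0679
t 34.5 tcp [0.4769 0.1883 0.2515] jaw -0.2 F [ 0.18 -0.58  0.79] w 0.0679 q [-1.17  0.22  0.78  1.96 -0.18  1.02 -0.31]
the job is handed in; nothing more can be done
None
```

I placed the pill box on the cork pad, the dish on the pill box, the jar in the dish and the cologne on the blue pad, in that order. Each piece was lowered until it touched and released before the next was fetched. I handed the job in at about 34.5 s; it gave no verdict.

**Final positions:** in the last pictures all four pieces stand upright. In the top view, the bottle cap and the jar lid were each within about 1 px (roughly 2 mm) of where they should be. The pill box and dish were checked the same way after they were placed, each within about 1 mm.

**Contact heights:** each set-down happened within about 1 mm of the predicted height.

**Bystanders:** the ring box and candle are unmoved in the last top view. The arm hid the balm tin there; it was in place in a side view taken while the cologne was being lifted, and the gripper never went down near it.

**Disagreements:** the side camera read a steady 0.5–0.9 px (about 1.5 mm) to the right of the top camera, within the stated calibration error. The pill-box grasp ended about 4–5 mm off the commanded point, mostly across the jaws, and I corrected for that when placing it.

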